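# Square a stack of washer plates and hold the sprung clamp arm down on it

### The job

Three square washer plates lie fanned out in the corner of the tacking fixture. Tap the stack flush against both fences so that its edges line up, then bring the sprung hold-down arm over by its round handle, all the way down to its stop so that the rubber foot presses on the stack, and keep holding it there for tacking: finish with the handle still held down, do not let go. Leave the tools and parts lying around the fixture alone.

Things in the scene. Friction and masses are not known exactly. Their poses are not given: they have to be found in the camera images.
- fixture: Tacking fixture fixed to the table: dark steel bed 112 mm (x) by 225 mm (y -80 to +145 mm), 12 mm thick. Origin on the table, under the centre of the squared stack; z up, x roughly away from the robot, y to the left. At its left end a grey clevis carries the hold-down arm; a stop bolt stands between left fence and clevis.
- stack_home (a point): Point on the copper backing block (its top, 30 mm above the table) where the centre of the squared stack belongs; axes as the fixture. The block reaches 19 mm to the near and right, so the plates overhang it there. Two steel fences, tops 54 mm above the table: far fence, face at x = +23 mm (y -21 to +15); left fence, face at y = +23 mm (x -21 to +15). Near (-x) and right (-y) are open.
- pivot (a point): Centre of the hold-down arm's hinge, in the arm's mid-plane, 100 mm to the left (y) of the stack's home and 96 mm above the table; axes as the fixture. The hinge runs along x.
- washer_bottom: Lowest of three light grey square washer plates, each 46 x 46 x 6 mm with a round hole, 0.11 kg, stacked loose on the copper block (underside 30 mm above the table, 18 mm above the bed). Origin: centre of its underside; z up; x and y square to its edges. Flush against both fences its origin is at fixture x = 0, y = 0.
- washer_middle: Middle washer plate of the stack, the same size, underside 36 mm above the table. Origin: centre of its underside.
- washer_top: Top washer plate of the stack, the same size, underside 42 mm above the table, so the stack's top is 48 mm above the table. Origin: centre of its underside.
- hold_down (a joint): Angle q of the blue hold-down arm, rad. 0: down on its stop, level, pointing to the fixture's -y (right); grows as it rises; 1.57 upright; a torsion spring parks it at 1.9 to 2.3, leaning left past upright. Handle axis, from the pivot: y = -185 cos q, z = 185 sin q mm. Needs about 10 N at the handle on the stop, less further up; flies back if let go.
- hold_grip: Black round handle of the hold-down arm, 18 mm in diameter and 72 mm long, which turns freely on its pin. Its axis lies along the fixture's x; origin at its centre, 50 mm from the arm's mid-plane (fixture x = -50 mm), on the robot's side of the arm and 185 mm from the pivot.
- hold_foot: Rubber-tipped sprung foot under the arm, 24 mm in diameter, at 100 mm from the pivot and 53 mm below the arm's centre line; origin at the centre of its underside. It first touches the stack about 0.05 rad before the stop and gives way there by about 5 mm, pressing on the top plate with about 5 N.
- chipping_hammer: Chipping hammer with a coil-spring handle, 160 x 245 x 27 mm, lying behind the fixture; to be left alone. Origin: centre of its underside.
- mig_pliers: Welding pliers with red handles, 58 x 199 x 18 mm, lying to the right of the fixture; to be left alone. Origin: centre of the underside.
- nut: Hexagon nut, 27 x 31 x 15 mm, lying beyond the fixture's right end; to be left alone. Origin: centre of its underside.
- gas_nozzle: Copper gas nozzle, 25 x 68 x 25 mm, lying on the right; to be left alone. Origin: centre of its underside.
There are look-alikes about, which are no part of the job. What is shaped like the washer_top but green is not meant.

How it is judged:
By the outcome, as a careful person would: the job done as asked, in the order asked, and still so for the second after the job is handed in, while the arm keeps its last pose, push and grip.
It also fails if it takes over 72 s, if anything falls off the work surface, if the arm or the gripper's body presses on something with over 40 N, if the wrist force passes 120 N, or if a joint passes its speed limit or range.

### The arm

A 7-joint arm with a two-finger parallel gripper is mounted at the origin on a cart in front of the work surface, level with it; the furniture and walls round the work are solid. World frame = base frame: x ahead of the robot, y to its left, z up, the work surface at z = 0. Lengths are in mm, angles in rad, forces in N, time in s.
With the tool pointing down it reaches from about 425 to 1025 mm from the base axis. Payload 9.4 kg.
Tool frame: the origin (TCP) lies midway between the tips of the shut fingers; the grasp point (between the pads) lies 19 mm behind it; z points along the fingers, y is the direction in which the jaws open and shut (so a half turn about z gives the same grasp; the last joint's range is limited). The gripper opens to 85 mm and grips with 20 to 120 N. Pads are 22 mm wide; open, the fingers measure 114 mm over their backs; the gripper's body (76 mm by 85 mm) begins 54 mm behind the grasp point. The pads swing forward as they close: fully open they stand 13 mm farther back than shut.
Start: joints at [1.228, 0.599, -0.003, 1.599, 0.002, 0.943, -0.08], TCP at [190.433, -699.542, 205.975] pointing down, gripper open.
Joint ranges: [-2.57, 2.57], [-0.35, 1.97], [-1.29, 1.29], [0.11, 2.56], [-1.05, 4.19], [0.11, 1.86], [-2.63, 2.63]. Speed limits (rad/s): [2.22, 2.22, 3.01, 3.01, 3.14, 3.14, 3.14].

### API

Orientations are given as a unit quaternion [x, y, z, w].
In Python, from station import bot, viewer gives the robot as it stands.
- The arm moves only by the shell command python3 -m creep 'ROWS'. ROWS is JSON, a list of rows, each a list of 5 numbers: the shift along the world's x, y, z in m, then the turn about the world's z in rad, then the opening, from -1 (shut) to 1 (fully open), so that 0 is half open. A call has 1 to 20 rows; each row shifts and turns the commanded pose from where the row before left it; what a row does not reach is not made up. A row lasts 1/10 s, in which the tool goes at most 50 mm and 8.59 degrees, less where a joint would pass 70% of its speed; a pose out of reach is approached as far as the arm can. A call is refused whole if a number of a shift passes 0.05 or a number of a turn 0.15, either way. A call with a gripper value outside its range is refused whole. The fingers move at their own pace and stop on an object; the grip force is fixed at half the most. Time passes only in rows, so rows that do not move let the fingers close. It gives the time, the measured TCP pose, the force and the opening at its end, in the units of the state.
- bot.get_state(): the state, without advancing time (a new reading comes with each control period).
- viewer.snapshot(name): name is "scene" or "top" or "wrist"; returns a dict with "img" (400x640x3 uint8, red, green, blue), "z_map" (400x640 float32, mm along the optical axis (not along the pixel's ray), 0 where there is no reading), "fx", "fy", "cx", "cy" (pixels), "cam_to_world" (4x4, takes a point from camera to world coordinates). Camera axes: x right, y up, looking along -z (the intrinsics and any distortion apply to the point x, -y, -z); pixel columns grow to the right and rows downward; lengths in mm; the calibration is good to about 2 mm. A picture is of the moment at which its call begins.
- bot.close_job(): hands the job in, once; it reports no verdict.
The state is a dict: "t": time; "qpos": joint angles; "joint_vel": joint speeds; "effort": joint torques, N m; "tool_pos": TCP position; "orientation": TCP orientation; "wrist_force": force on the tool from outside, world axes, zero at the start; "wrist_torque": the same for the moment, N m; "width": finger opening in mm.
Only numpy, scipy, OpenCV 4.12 (cv2) and the standard library are available. Lean on these libraries where they do the work, as an engineer would, in place of code of your own. Each camera call takes 0.05 s, during which the arm holds its last target.

## Working session

There is one attempt and no reset: what is moved stays moved. The work goes in short steps, Python scripts to look and compute and a shell command to move; the robot and the scene stay as the last step left them, time stands still between calls to the robot, and variables do not carry over. Pictures are saved under pics/ and viewed, and the job is handed in when it is done.

```bash
ls; mkdir -p pics; python3 - <<'E'
from station import bot, viewer
import cv2
print(bot.get_state())
for n in ["scene","top","wrist"]:
    s=viewer.snapshot(n); cv2.imwrite(f"pics/{n}0.png",s["img"][:,:,::-1]); print(n,s["fx"],s["fy"],s["cx"],s["cy"],s["cam_to_world"], [k for k in s])
E
```

```text
pics
{'t': 0.0, 'qpos': array([ 1.22829437,  0.60013145, -0.00252876,  1.60015873,  0.00176373,
        0.94290941, -0.07978128]), 'joint_vel': array([ 0.00035022,  0.00046204,  0.00054379, -0.0002541 ,  0.00066879,
       -0.00066267,  0.00103941]), 'effort': array([ 1.99147225e-04, -7.76437640e+01,  1.56501476e+00, -2.57995749e+01,
        1.23859453e-02,  9.22832434e-03,  1.19477070e-05]), 'tool_pos': array([ 190.28495555, -699.03054044,  205.10232719]), 'orientation': array([ 9.91178423e-01,  1.32531845e-01, -1.68182014e-04, -7.84524106e-04]), 'wrist_force': array([-0.30141337,  0.1687155 ,  0.23781346]), 'wrist_torque': array([ 0.01467244, -0.01956927, -0.01957462]), 'width': 85.43709647665888}
scene 423.2994747839512 423.2994747839512 318.92880368087907 204.6209971517572 [[ 9.16060450e-01  3.03769882e-01 -2.61834130e-01  3.13161141e+02]
 [-4.00915965e-01  7.09910194e-01 -5.79045685e-01 -6.96330275e+02]
 [ 9.98207831e-03  6.35414333e-01  7.72106847e-01  1.00106208e+03]
 [ 0.00000000e+00  0.00000000e+00  0.00000000e+00  1.00000000e+00]] ['img', 'z_map', 'fx', 'fy', 'cx', 'cy', 'cam_to_world']
top 365.22539645369653 365.22539645369653 324.01231611272334 200.62811412889425 [[-1.93754334e-02  9.91520689e-01 -1.28496363e-01  5.05980022e+02]
 [-9.98766222e-01 -2.50721398e-02 -4.28651585e-02 -5.49468944e+01]
 [-4.57233703e-02  1.27507296e-01  9.90783156e-01  9.24884766e+02]
 [ 0.00000000e+00  0.00000000e+00  0.00000000e+00  1.00000000e+00]] ['img', 'z_map', 'fx', 'fy', 'cx', 'cy', 'cam_to_world']
wrist 324.1707271711803 324.1707271711803 312.4761437263987 203.2040912588765 [[ 2.62639020e-01  9.23479645e-01  2.79653518e-01  2.61853202e+02]
 [-9.64893546e-01  2.51693804e-01  7.50378213e-02 -6.79565080e+02]
 [-1.09115721e-03 -2.89543735e-01  9.57164163e-01  3.73264760e+02]
 [ 0.00000000e+00  0.00000000e+00  0.00000000e+00  1.00000000e+00]] ['img', 'z_map', 'fx', 'fy', 'cx', 'cy', 'cam_to_world']
```

View pics/scene0.png

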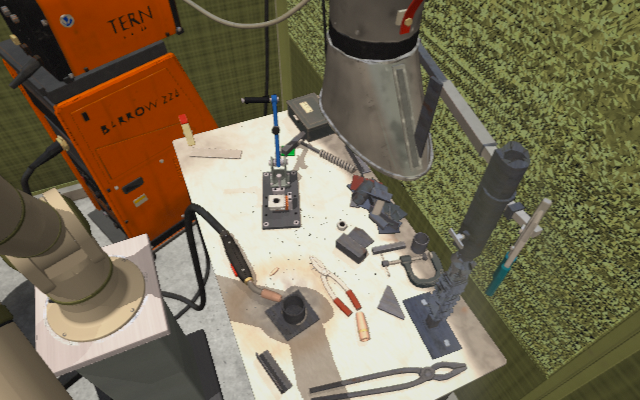

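View pics/top0.png

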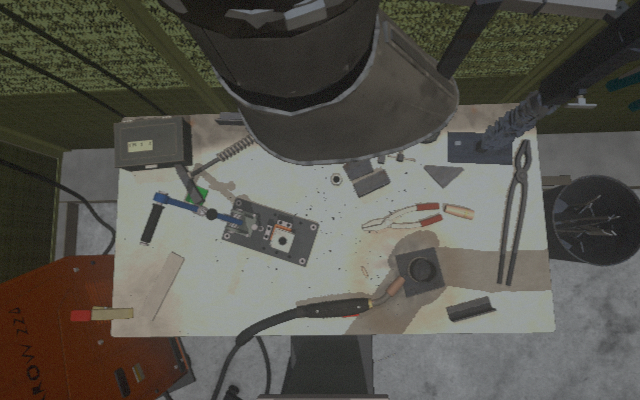

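The scene shows the fixture at about (280,200), with the blue arm upright and its handle at (258,99). In the top view the fixture is at (270,232) and the stack at (282,237). The green look-alike is at (197,195), away from the fixture. I'll enlarge and measure next.

```bash
cat > h.py <<'E'
import numpy as np, cv2
from station import bot, viewer
def w(s,u,v,z=None):
    z=s["z_map"][int(round(v)),int(round(u))] if z is None else z
    p=np.array([(u-s["cx"])/s["fx"]*z,-(v-s["cy"])/s["fy"]*z,-z,1]); return (s["cam_to_world"]@p)[:3]
def wplane(s,u,v,h):
    # intersect ray with world z=h
    M=s["cam_to_world"]; d=M[:3,:3]@np.array([(u-s["cx"])/s["fx"],-(v-s["cy"])/s["fy"],-1]); o=M[:3,3]
    return o+d*(h-o[2])/d[2]
def px(s,P):
    M=np.linalg.inv(s["cam_to_world"]); c=M@np.append(P,1); return s["cx"]+s["fx"]*c[0]/-c[2], s["cy"]-s["fy"]*c[1]/-c[2]
def cloud(s):
    H,W=s["z_map"].shape; v,u=np.mgrid[:H,:W]; z=s["z_map"]
    p=np.stack([(u-s["cx"])/s["fx"]*z,-(v-s["cy"])/s["fy"]*z,-z,np.ones_like(z)],-1)
    return (p@s["cam_to_world"].T)[...,:3]
def crop(s,u0,v0,u1,v1,k,name):
    im=cv2.resize(s["img"][v0:v1,u0:u1,::-1],None,fx=k,fy=k,interpolation=cv2.INTER_CUBIC); cv2.imwrite("pics/"+name,im)
E
python3 - <<'E'
from h import *
s=viewer.snapshot("top"); crop(s,140,180,340,280,4,"topc.png")
t=viewer.snapshot("scene"); crop(t,230,80,330,240,3.7,"scec.png")
np.set_printoptions(precision=1,suppress=True)
C=cloud(s); D=cloud(t)
for (u,v) in [(270,232),(225,238),(238,200),(321,228),(304,264),(282,228),(270,250),(240,225),(150,224),(160,198)]: print(u,v,C[v,u])
E
```

```text
270 232 [546.5 114.2  51.8]
225 238 [535.8 237.4   8.3]
238 200 [631.6 204.2  11.6]
321 228 [556.4  -5.8  -3.6]
304 264 [467.5  37.3  10.8]
282 228 [556.7  88.5  30.9]
270 250 [503.5 121.9  12.1]
240 225 [567.2 196.3  19. ]
150 224 [556.8 301.3 255.8]
160 198 [604.8 281.3 261.4]
```

View pics/topc.png

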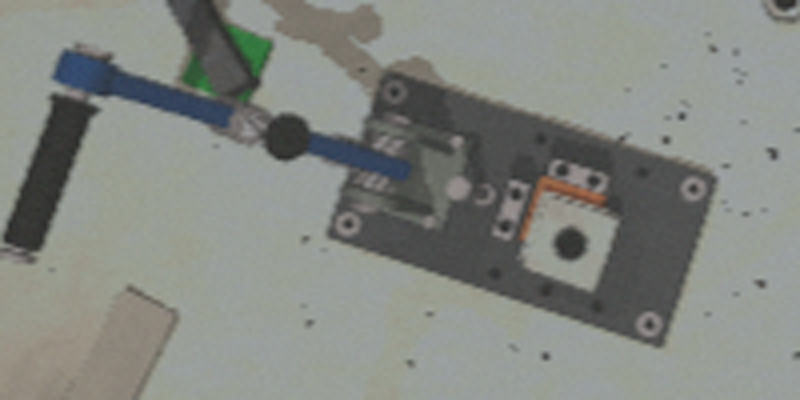

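View pics/scec.png

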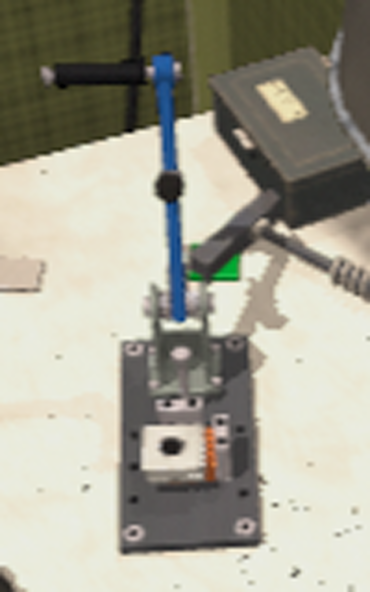

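```bash
cat >> h.py <<'E'
def fitse2(A,B):
    A=np.array(A,float);B=np.array(B,float)[:,:2];a=A-A.mean(0);b=B-B.mean(0)
    th=np.arctan2((a[:,0]*b[:,1]-a[:,1]*b[:,0]).sum(),(a*b).sum()); c,s=np.cos(th),np.sin(th);R=np.array([[c,-s],[s,c]])
    t=B.mean(0)-R@A.mean(0); return th,R,t,B-(A@R.T+t)
E
python3 - <<'E'
from h import *
np.set_printoptions(precision=1,suppress=True)
s=viewer.snapshot("top")
c=lambda u,v:wplane(s,140+u/4-.375,180+v/4-.375,12)
B=[c(385,72),c(330,237),c(717,177),c(663,347)]
th,R,t,r=fitse2([[56,145],[-56,145],[56,-80],[-56,-80]],B); print(th,t,r)
# plate top corners at z=48 in fixture frame
for u,v in [(540,190),(620,208),(597,291),(522,265),(570,242)]:
    p=wplane(s,140+u/4-.375,180+v/4-.375,48)[:2]; print(p,R.T@(p-t))
C=cloud(s).reshape(-1,3); q=(C[:,:2]-t)@R
for lo,hi in [(200,400)]:
    m=(C[:,2]>lo)&(C[:,2]<hi)&(abs(q[:,0])<150)&(q[:,1]>80)&(q[:,1]<300); print(q[m].min(0),q[m].max(0),C[m,2].max())
E
```

```text
-0.32732400149623614 [539.4  90.6] [[-1.2 -0.2]
 [ 0.7 -2.4]
 [-0.6  1.7]
 [ 1.1  1. ]]
[558.2 103.6] [13.6 18.4]
[546.3  55.2] [ 18.  -31.3]
[497.1  69.5] [-33.2 -33.6]
[513.5 114.6] [-32.3  14.4]
[526.6  85.6] [-10.5  -8.9]
[-91.4 108.9] [ 14.2 216.9] 264.57334577379163
```

```bash
python3 - <<'E'
from h import *
np.set_printoptions(precision=0,suppress=True,linewidth=200)
P=np.vstack([cloud(viewer.snapshot(n)).reshape(-1,3) for n in ("top","scene")])
# hood: lowest z above 100 per xy cell; and max z
print("cells x rows 200..900, y cols 400..-600 : max z / min z>150")
ys=range(450,-750,-100)
print("      ",list(ys))
for x in range(250,950,100):
    r=[]
    for y in ys:
        m=(abs(P[:,0]-x)<50)&(abs(P[:,1]-y)<50)&(P[:,2]>-20)
        z=P[m,2]; h=z[z>130]
        r.append(f"{np.percentile(z,99) if len(z) else 0:.0f}/{h.min() if len(h)>5 else 0:.0f}")
    print(x,r)
E
```

```text
cells x rows 200..900, y cols 400..-600 : max z / min z>150
       [450, 350, 250, 150, 50, -50, -150, -250, -350, -450, -550, -650]
250 ['2/0', '2/0', '13/0', '26/0', '2/0', '2/0', '2/0', '2/0', '3/0', '2/0', '1/0', '0/0']
350 ['19/0', '4/0', '2/0', '27/0', '35/0', '37/0', '33/0', '6/0', '30/0', '27/0', '3/0', '1001/1001']
450 ['6/0', '7/0', '3/0', '12/0', '14/0', '3/0', '29/0', '57/0', '3/0', '13/0', '3/0', '0/0']
550 ['3/0', '257/240', '257/133', '207/131', '54/0', '925/925', '17/0', '14/0', '25/0', '14/0', '12/0', '0/0']
650 ['3/0', '27/0', '261/175', '15/0', '740/402', '738/388', '536/376', '406/375', '16/0', '14/0', '17/0', '0/0']
750 ['68/0', '67/0', '26/0', '25/0', '73/428', '670/516', '670/385', '582/371', '582/131', '581/131', '469/368', '0/0']
850 ['67/0', '67/0', '35/0', '36/0', '473/454', '563/455', '493/385', '500/467', '502/474', '3/0', '3/0', '0/0']
```

```bash
python3 -m creep '[[0.03,0.038,0,0.15,-1],[0.03,0.038,0,0.15,-1],[0.03,0.038,0,0.15,-1],[0.03,0.038,0,0.15,-1],[0.03,0.038,0,0.15,-1],[0.03,0.038,0,0.15,-1],[0.03,0.038,0,0.15,-1],[0.03,0.038,0,0.15,-1],[0.02,0.038,0,0.12,-1],[0,0.038,0,0.12,-1],[0,0.038,0,0.12,-1],[0,0.038,0,0.12,-1]]'
```

```text
t: 1.6
tool_pos: [450.5, -242.0, 206.1]
orientation: [0.561, 0.828, -0.0, 0.0]
wrist_force: [1.3, -0.3, 0.3]
width: -0.2
```

```bash
python3 -m creep '[[0,0.04,0,0.12,-1],[0,0.04,0,0.12,-1],[0,0.04,0,0.12,-1],[0.01,0.04,0,0.12,-1],[0.01,0.04,0,0.12,-1],[0.02,0.04,0,0.12,-1],[0.02,0.04,0,0.1,-1],[0.02,0.04,0,0.04,-1],[0,0,0,0,-1]]'
python3 - <<'E'
from h import *
s=viewer.snapshot("wrist"); crop(s,0,0,640,400,1.25,"w1.png"); print(bot.get_state()["qpos"])
E
```

```text
t: 2.5
tool_pos: [532.7, 83.1, 206.7]
orientation: [0.163, 0.987, 0.003, 0.001]
wrist_force: [-0.3, -0.5, -0.3]
width: -0.2
[ 0.29627964  0.46936241 -0.7681156   1.99740835  0.43313404  0.84107651
  0.52608381]
```

View pics/w1.png

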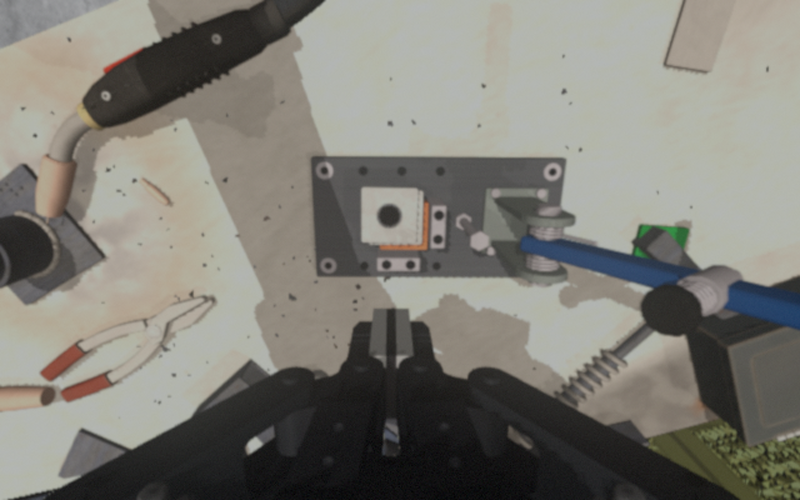

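The wrist view shows the light grey stack at about (391,215), with copper showing on its far and left edges and both fences visible. Next I'll enlarge it and measure.

```bash
python3 - <<'E'
from h import *
s=viewer.snapshot("wrist"); np.savez("w1.npz",**s); crop(s,245,118,395,228,5,"w1c.png")
crop(s,245,118,460,228,3.7,"w1d.png")
E
```

```text
(no output)
```

View pics/w1c.png

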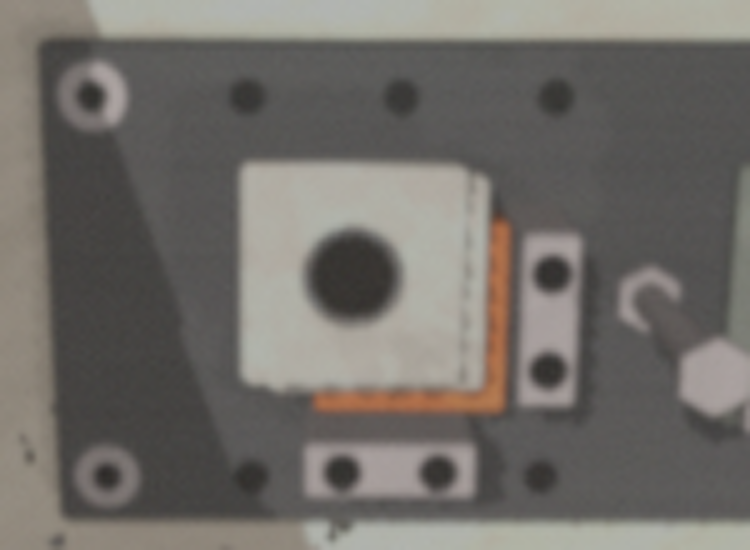

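View pics/w1d.png

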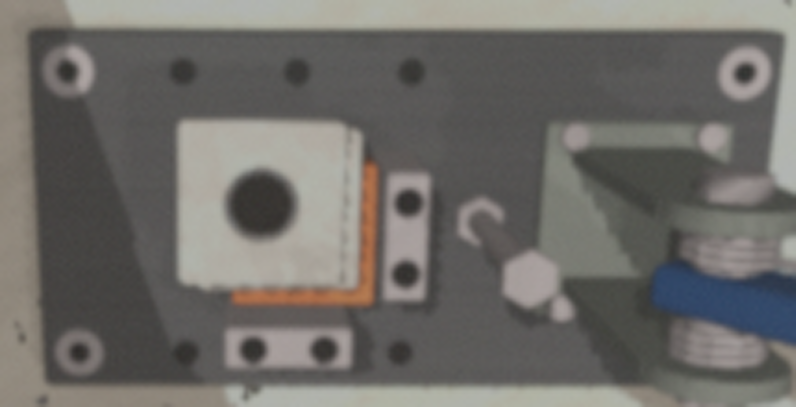

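```bash
python3 - <<'E'
from h import *
np.set_printoptions(precision=1,suppress=True)
s=dict(np.load("w1.npz"))
d=lambda u,v,h:wplane(s,245+u/3.7-.36,118+v/3.7-.36,h)
c=lambda u,v,h:wplane(s,245+u/5-.4,118+v/5-.4,h)
B=[d(30,30,12),d(783,33,12),d(47,383,12),c(305,443,54),c(476,443,54),c(523,233,54),c(519,405,54)]
A=[[-56,-80],[-56,145],[56,-80],[23,-21],[23,15],[-21,23],[15,23]]
th,R,t,r=fitse2(A,B); print(th,t);print(r)
for n,u,v in [("NR",240,160),("NL",465,162),("FR",240,385),("FL",462,388),("hole",352,276)]:
    p=c(u,v,48)[:2]; print(n,R.T@(p-t))
for n,u,v,h in [("mid NL",490,178,42),("mid FL",487,388,42)]:
    p=c(u,v,h)[:2]; print(n,R.T@(p-t))
E
```

```text
-0.3352357916455787 [539.5  92.3]
[[ 1.   0.9]
 [-0.  -2.2]
 [-0.6  1.4]
 [ 0.1  0.2]
 [-0.2 -0.3]
 [-0.  -0.2]
 [-0.2  0.3]]
NR [-34.4 -33.8]
NL [-34.2  11.3]
FR [ 12.3 -34.4]
FL [12.8 11.9]
hole [-10.9 -11.2]
mid NL [-30.2  17. ]
mid FL [14.4 17.7]
```

```bash
python3 -m creep '[[-0.0285,0.0125,0,-0.008,-1],[-0.028,0.0125,0,0,-1],[0,0,-0.045,0,-1],[0,0,-0.045,0,-1],[0,0,-0.045,0,-1],[0,0,-0.03,0,-1],[0,0,-0.015,0,-1],[0,0,-0.002,0,-1],[0,0,0,0,-1]]'
```

```text
t: 3.5
tool_pos: [473.8, 100.5, 24.2]
orientation: [0.172, 0.985, -0.0, -0.0]
wrist_force: [-0.2, -1.2, 0.4]
width: 0.2
```

```bash
cat >> h.py <<'E'
TH=-0.335;T0=np.array([539.5,92.3]);RF=np.array([[np.cos(TH),-np.sin(TH)],[np.sin(TH),np.cos(TH)]])
def st():
    s=bot.get_state();o=s["orientation"];y=2*np.arctan2(o[1],o[0])
    print("t",s["t"],"fix",np.round(RF.T@(s["tool_pos"][:2]-T0),1),"z",round(s["tool_pos"][2],1),"yaw-fix",round((y-TH-np.pi+np.pi)%(2*np.pi)-np.pi,4),"F fix",np.round(RF.T@s["wrist_force"][:2],1),round(s["wrist_force"][2],1),"w",round(s["width"],1),"q",np.round(s["qpos"],2))
def dw(dx,dy): print(np.round(RF@[dx,dy]/1000,5))
E
python3 -c "
from h import *
st(); dw(10,0); dw(0,10)"
```

```text
t 3.5 fix [-64.8 -13.8] z 24.2 yaw-fix -0.01 F fix [ 0.2 -1.2] 0.4 w 0.2 q [-0.01  0.66 -0.46  2.26  0.82  0.38  0.07]
[ 0.00944 -0.00329]
[0.00329 0.00944]
```

```bash
python3 -m creep '[[0.0026,0.0074,0,0.01,-1],[0.0047,-0.0016,0,0,-1],[0.0047,-0.0016,0,0,-1],[0.0038,-0.0013,0,0,-1],[0.0028,-0.001,0,0,-1],[0.0028,-0.001,0,0,-1],[0.0028,-0.001,0,0,-1],[0,0,0,0,-1]]'; python3 -c "
from h import *
st()"
```

```text
t: 4.3
tool_pos: [498.5, 101.1, 23.9]
orientation: [0.166, 0.986, 0.0, 0.0]
wrist_force: [-0.1, -0.2, -0.1]
width: 0.2
t 4.3 fix [-41.6  -5.1] z 23.9 yaw-fix 0.0007 F fix [ 0.  -0.2] -0.1 w 0.2 q [ 0.02  0.68 -0.49  2.21  0.79  0.43  0.13]
```

```bash
python3 -m creep '[[0.0019,-0.0007,0,0,-1],[0.0019,-0.0007,0,0,-1],[0.0019,-0.0006,0,0,-1],[0,0,0,0,-1]]'; python3 -c "
from h import *
st(); s=viewer.snapshot('wrist'); crop(s,205,100,445,260,3.3,'w2.png')"
```

```text
t: 4.7
tool_pos: [504.1, 99.3, 23.9]
orientation: [0.166, 0.986, 0.0, 0.0]
wrist_force: [-0.0, 0.3, 1.1]
width: 0.1
t 4.7 fix [-35.7  -5. ] z 23.9 yaw-fix 0.001 F fix [-0.1  0.2] 1.1 w 0.1 q [ 0.04  0.69 -0.49  2.2   0.78  0.44  0.14]
```

View pics/w2.png

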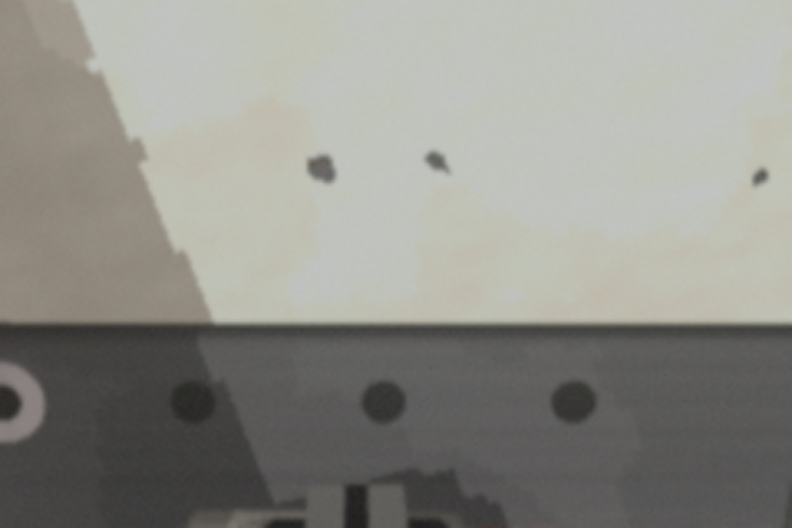

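The wrist view is blocked by the fingers at (355,500), so I'll check with the scene and top cameras.

```bash
python3 - <<'E'
from h import *
s=viewer.snapshot("scene"); crop(s,230,150,330,240,6,"s3.png")
s=viewer.snapshot("top"); crop(s,210,180,340,280,5,"t3.png")
E
```

```text
(no output)
```

View pics/s3.png

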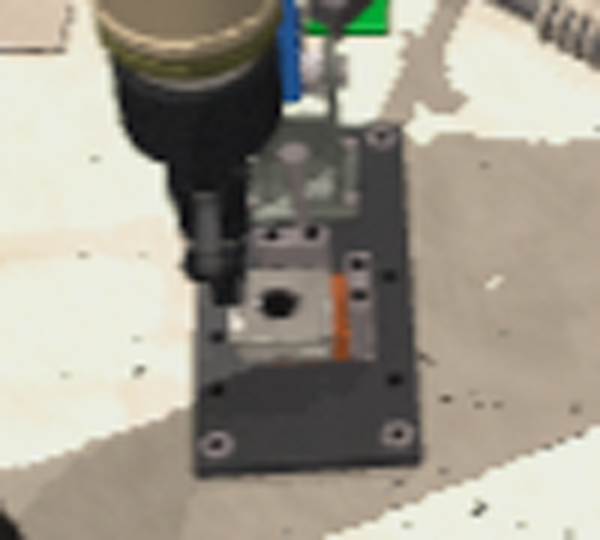

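View pics/t3.png

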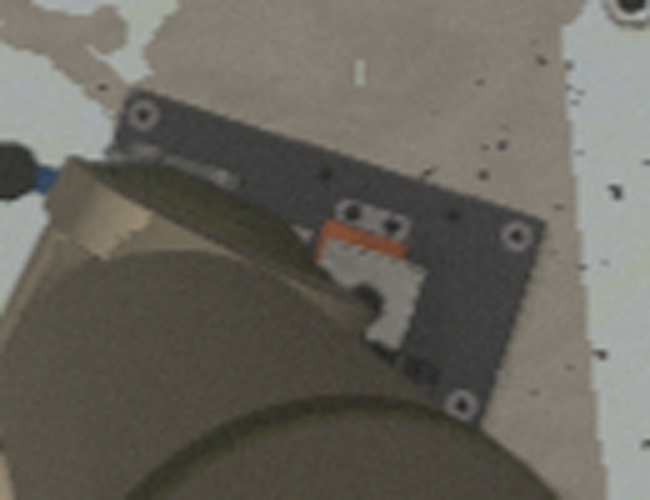

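```bash
python3 - <<'E'
from h import *
s=viewer.snapshot("scene"); b=bot.get_state(); print(b["wrist_force"])
im=cv2.resize(s["img"][150:240,230:330,::-1],None,fx=6,fy=6,interpolation=cv2.INTER_CUBIC)
def dot(P,c):
    u,v=px(s,P); cv2.circle(im,(int((u-230+.5)*6),int((v-150+.5)*6)),3,c,-1)
F=lambda x,y,z:np.append(RF@[x,y]+T0,z)
dot(b["tool_pos"],(0,0,255))
for dx in(-11,11):
    for dy in(-14,14):
        dot(np.append(b["tool_pos"][:2]+RF@[dx,dy],24),(0,255,255))
for x in(-34,12):
    for y in (-34,12): dot(F(x,y,48),(255,0,0))
for x in(-56,56):
    for y in (-80,145): dot(F(x,y,12),(0,255,0))
cv2.imwrite("pics/s4.png",im)
C=cloud(s); q=(C[...,:2]-T0)@RF
for v in range(190,216,3): print(v,[tuple(np.round([*q[v,u],C[v,u,2]]).astype(int)) for u in range(262,276,2)])
E
```

```text
[ 0.40613525 -0.57199539 -0.02038897]
190 [(np.int64(-41), np.int64(-45), np.int64(133)), (np.int64(-35), np.int64(-59), np.int64(148)), (np.int64(-31), np.int64(-47), np.int64(134)), (np.int64(-25), np.int64(-48), np.int64(134)), (np.int64(-22), np.int64(-14), np.int64(96)), (np.int64(-20), np.int64(27), np.int64(50)), (np.int64(-14), np.int64(23), np.int64(54))]
193 [(np.int64(-41), np.int64(-63), np.int64(141)), (np.int64(-35), np.int64(-64), np.int64(141)), (np.int64(-30), np.int64(-65), np.int64(142)), (np.int64(-25), np.int64(-65), np.int64(141)), (np.int64(-25), np.int64(0), np.int64(67)), (np.int64(-23), np.int64(49), np.int64(11)), (np.int64(-15), np.int64(23), np.int64(40))]
196 [(np.int64(-43), np.int64(-55), np.int64(119)), (np.int64(-38), np.int64(-51), np.int64(114)), (np.int64(46), np.int64(-819), np.int64(1001)), (np.int64(-28), np.int64(-40), np.int64(100)), (np.int64(-25), np.int64(-12), np.int64(67)), (np.int64(-21), np.int64(9), np.int64(43)), (np.int64(-14), np.int64(2), np.int64(51))]
199 [(np.int64(-53), np.int64(27), np.int64(10)), (np.int64(-42), np.int64(-19
[... 1153 characters left out ...]
64(32)), (np.int64(-16), np.int64(-30), np.int64(33))]
211 [(np.int64(-53), np.int64(-20), np.int64(11)), (np.int64(-47), np.int64(-20), np.int64(10)), (np.int64(-41), np.int64(-20), np.int64(9)), (np.int64(-35), np.int64(-20), np.int64(9)), (np.int64(-30), np.int64(-19), np.int64(8)), (np.int64(-23), np.int64(-21), np.int64(9)), (np.int64(-17), np.int64(-22), np.int64(10))]
214 [(np.int64(-53), np.int64(-32), np.int64(11)), (np.int64(-47), np.int64(-33), np.int64(12)), (np.int64(-41), np.int64(-30), np.int64(7)), (np.int64(-35), np.int64(-35), np.int64(13)), (np.int64(-30), np.int64(-31), np.int64(8)), (np.int64(-24), np.int64(-31), np.int64(8)), (np.int64(-18), np.int64(-33), np.int64(9))]
```

View pics/s4.png

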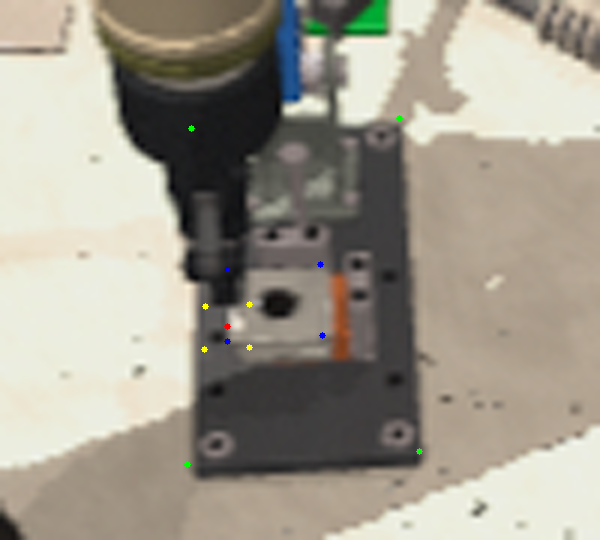

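```bash
python3 -m creep '[[0.0014,-0.0005,0,0,-1],[0.001,-0.0003,0,0,-1],[0,0,0,0,-1]]'; python3 -c "
from h import *
st()"
```

```text
t: 5.2
tool_pos: [506.4, 98.5, 24.0]
orientation: [0.166, 0.986, 0.0, 0.0]
wrist_force: [-0.4, -0.2, 0.3]
width: 0.2
t 5.2 fix [-33.3  -5. ] z 24.0 yaw-fix 0.0011 F fix [-0.3 -0.3] 0.3 w 0.2 q [ 0.04  0.69 -0.5   2.19  0.78  0.44  0.15]
```

```bash
python3 -m creep '[[0.001,-0.0003,0,0,-1],[0.001,-0.0003,0,0,-1],[0,0,0,0,-1]]'; python3 -c "
from h import *
st()"; python3 -m creep '[[0.001,-0.0003,0,0,-1],[0,0,0,0,-1]]'; python3 -c "
from h import *
st()"
```

```text
t: 5.5
tool_pos: [508.4, 97.9, 24.0]
orientation: [0.166, 0.986, 0.0, 0.0]
wrist_force: [0.2, 0.7, -0.3]
width: 0.1
t 5.5 fix [-31.2  -4.9] z 24.0 yaw-fix 0.0011 F fix [-0.   0.7] -0.3 w 0.1 q [ 0.04  0.69 -0.5   2.19  0.78  0.45  0.15]
t: 5.7
tool_pos: [509.4, 97.6, 24.0]
orientation: [0.166, 0.986, 0.0, 0.0]
wrist_force: [0.7, 0.3, -0.7]
width: 0.1
t 5.7 fix [-30.2  -4.9] z 24.0 yaw-fix 0.0011 F fix [0.6 0.5] -0.7 w 0.1 q [ 0.04  0.69 -0.5   2.18  0.78  0.45  0.15]
```

```bash
python3 - <<'E'
from h import *
s=viewer.snapshot("scene"); crop(s,230,150,330,240,6,"s5.png")
E
```

```text
(no output)
```

View pics/s5.png

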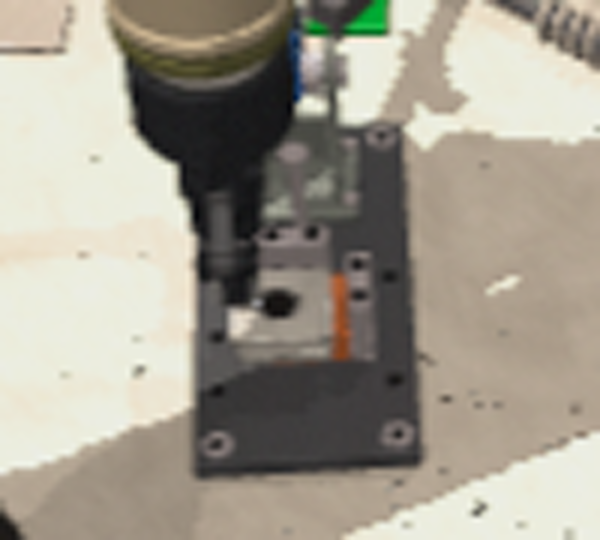

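```bash
python3 - <<'E'
from h import *
s=viewer.snapshot("wrist"); b=bot.get_state()
print(px(s,b["tool_pos"]), px(s,b["tool_pos"]+[0,0,40]))
im=cv2.resize(s["img"][:,:,::-1],None,fx=1.25,fy=1.25)
for dz,c in((0,(0,0,255)),(20,(0,255,0)),(40,(255,0,0))):
    u,v=px(s,b["tool_pos"]+[0,0,dz]); cv2.circle(im,(int(u*1.25),int(v*1.25)),4,c,-1)
cv2.imwrite("pics/w6.png",im)
C=cloud(s); q=(C[...,:2]-T0)@RF
for v in range(236,300,6): print(v,[tuple(np.round([*q[v,u],C[v,u,2]]).astype(int).tolist()) for u in (295,302,308,313,318,324,331)])
E
```

```text
(np.float64(311.704288631612), np.float64(241.86994348425395)) (np.float64(311.5036715216969), np.float64(278.30988543336605))
236 [(-29, -15, 12), (-29, -11, 12), (-29, -7, 12), (-30, -4, 13), (-29, -1, 12), (-29, 2, 13), (-29, 7, 12)]
242 [(-25, -15, 12), (-25, -11, 11), (-25, -7, 12), (-25, -4, 12), (-25, -1, 13), (-25, 2, 12), (-25, 7, 12)]
248 [(-31, -14, 34), (-41, -9, 55), (-41, -7, 55), (-41, -4, 55), (-41, -2, 55), (-41, 1, 55), (-31, 5, 33)]
254 [(-34, -13, 46), (-41, -9, 62), (-41, -7, 61), (-41, -4, 62), (-41, -2, 62), (-41, 1, 61), (-33, 5, 46)]
260 [(-37, -12, 58), (-41, -9, 67), (-40, -6, 66), (-41, -4, 67), (-41, -2, 67), (-41, 0, 68), (-37, 4, 59)]
266 [(-37, -12, 65), (-41, -9, 72), (-41, -6, 72), (-41, -4, 73), (-41, -2, 73), (-41, 0, 73), (-37, 4, 65)]
272 [(-37, -12, 70), (-42, -9, 79), (-41, -6, 77), (-41, -4, 78), (-41, -2, 78), (-41, 0, 78), (-37, 3, 70)]
278 [(-37, -12, 76), (-41, -8, 83), (-41, -6, 82), (-41, -4, 83), (-41, -2, 82), (-41, 0, 82), (-37, 3, 76)]
284 [(-40, -11, 85), (-41, -8, 87), (-41, -6, 87), (-41, -4, 87), (-40, -2, 85), (-41, 0, 86), (-37, 3, 80)]
290 [(-44, -10, 95), (-42, -8, 92), (-38, -6, 86), (-39, -4, 87), (-38, -2, 86), (-43, -1, 93), (-44, 2, 96)]
296 [(-42, -10, 97), (-42, -8, 96), (-38, -6, 89), (-36, -4, 87), (-36, -2, 87), (-42, -1, 96), (-42, 2, 96)]
```

View pics/w6.png

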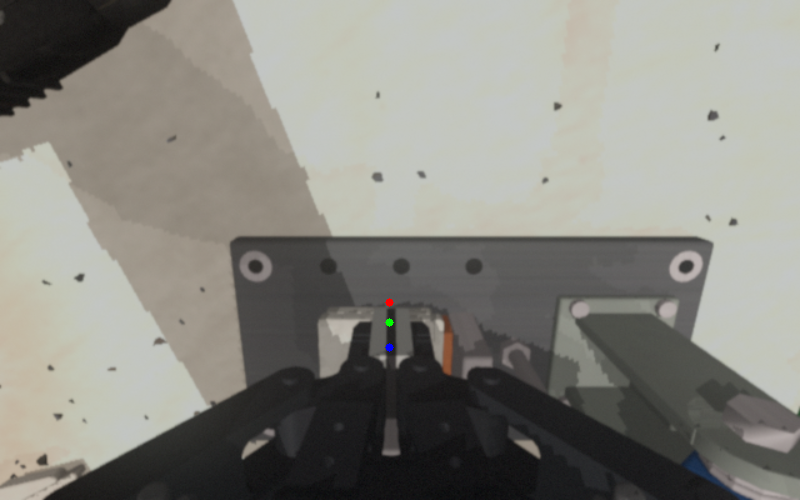

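The wrist picture shows the grey fingertips at (390,330) ending above the plates. The ray just past them reaches the bed, so the real tips are near z 50, not the reported 24. No force was felt and the stack has not moved. I'll back out and lower in steps while watching the force and depth.

```bash
python3 -m creep '[[-0.017,0.0059,0,0,-1],[-0.017,0.0059,0,0,-1],[0,0,0,0,-1]]'; python3 - <<'E'
from h import *
st()
s=viewer.snapshot("wrist"); b=bot.get_state()
C=cloud(s); q=(C[...,:2]-T0)@RF
for v in range(238,254,1): print(v,[tuple(np.round([*q[v,u],C[v,u,2]],0).astype(int).tolist()) for u in (300,303,306,310,313,316,320,324)])
crop(s,260,200,364,278,7,"w7.png")
E
```

```text
t: 6.1
tool_pos: [473.2, 110.1, 24.1]
orientation: [0.165, 0.986, -0.0, -0.001]
wrist_force: [0.1, -0.5, -0.3]
width: 0.0
t 6.1 fix [-68.5  -5. ] z 24.1 yaw-fix 0.0037 F fix [ 0.3 -0.4] -0.3 w 0.0 q [-0.02  0.66 -0.46  2.26  0.81  0.39  0.07]
238 [(-61, -13, 1), (-61, -11, 0), (-61, -9, 1), (-60, -6, -1), (-61, -4, 1), (-61, -2, 0), (-61, 0, 0), (-60, 3, -1)]
239 [(-60, -13, 0), (-60, -11, 0), (-61, -9, 1), (-60, -6, 0), (-60, -4, 0), (-60, -2, 0), (-60, 0, 0), (-60, 3, 1)]
240 [(-59, -13, 0), (-59, -11, 0), (-59, -9, -1), (-60, -6, 1), (-59, -4, -1), (-60, -2, 1), (-59, 0, 0), (-59, 3, 0)]
241 [(-59, -13, 0), (-58, -11, -2), (-58, -9, -2), (-59, -6, 0), (-59, -4, 0), (-58, -2, -1), (-58, 0, -1), (-59, 3, 0)]
242 [(-58, -13, 0), (-58, -11, -1), (-58, -9, 1), (-58, -6, -1), (-58, -4, 0), (-58, -2, 0), (-58, 0, 0), (-57, 3, -1)]
243 [(-57, -13, 0), (-57, -11, -1), (-58, -9, 1), (-57, -6, 0), (-58, -4, 1), (-58, -2, 1), (-57, 0, -1), (-57, 3, -1)]
244 [(-56, -13, -1), (-57, -11, 1), (-56, -9, -1), (-57, -6, 1), (-57, -4, 1), (-57, -2, 0), (-56, 0, 0), (-57, 3, 0)]
245 [(-56, -13, 0), (-
[... 394 characters left out ...]
, (-79, -6, 54), (-80, -4, 56), (-79, -3, 56), (-79, -1, 56), (-79, 1, 56)]
249 [(-79, -10, 56), (-79, -9, 57), (-79, -8, 56), (-79, -6, 56), (-80, -4, 58), (-79, -3, 57), (-79, -1, 55), (-80, 1, 57)]
250 [(-79, -10, 58), (-79, -9, 58), (-79, -8, 58), (-79, -6, 57), (-79, -4, 58), (-79, -3, 58), (-79, -1, 56), (-79, 1, 58)]
251 [(-79, -10, 59), (-79, -9, 59), (-79, -8, 58), (-79, -6, 58), (-79, -4, 58), (-80, -3, 60), (-79, -1, 58), (-79, 1, 58)]
252 [(-79, -10, 59), (-79, -9, 60), (-79, -8, 59), (-79, -6, 59), (-79, -4, 59), (-79, -3, 60), (-79, -1, 59), (-80, 0, 60)]
253 [(-79, -10, 61), (-80, -9, 61), (-79, -8, 60), (-79, -6, 61), (-79, -4, 61), (-79, -3, 61), (-79, -1, 61), (-79, 0, 61)]
```

View pics/w7.png

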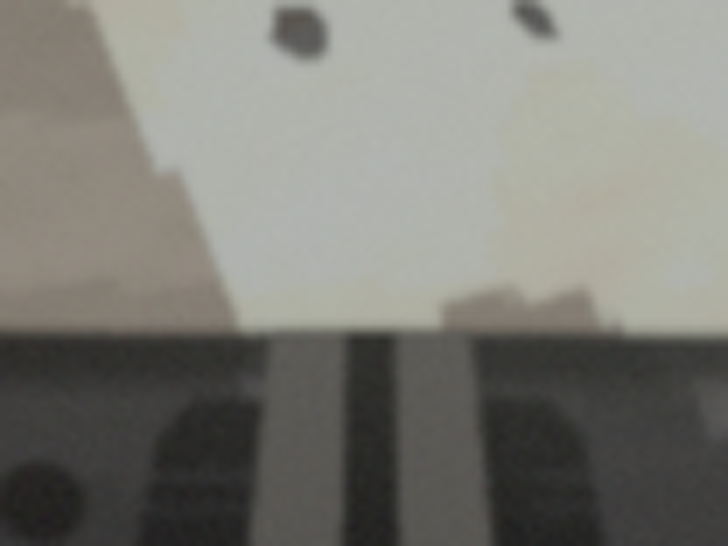

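The shut tips sit about 30 mm above the reported TCP, at z 54 where 24 is reported. The tip block is about 22 mm (tool x) by 12 mm (tool y), and wider 10 mm up. I'll work with tip z = TCP z + 30 and push only with the tool's x faces. First I'll lower until the tips are at about 26.

```bash
python3 -m creep '[[0,0,-0.01,0,-1],[0,0,-0.01,0,-1],[0,0,-0.008,0,-1],[0,0,0,0,-1]]'; python3 - <<'E'
from h import *
st()
s=viewer.snapshot("wrist")
C=cloud(s); q=(C[...,:2]-T0)@RF
for v in range(240,254,2): print(v,[tuple(np.round([*q[v,u],C[v,u,2]],0).astype(int).tolist()) for u in (285,295,306,320,330,340)])
s=viewer.snapshot("scene"); crop(s,230,150,330,240,6,"s7.png")
E
```

```text
t: 6.55
tool_pos: [475.2, 109.2, -5.3]
orientation: [0.166, 0.986, -0.0, -0.001]
wrist_force: [0.5, 0.5, -0.3]
width: -0.1
t 6.55 fix [-66.3  -5.2] z -5.3 yaw-fix 0.0011 F fix [0.3 0.6] -0.3 w -0.1 q [-0.08  0.71 -0.37  2.27  0.89  0.31 -0.01]
240 [(-70, -20, 0), (-69, -14, -1), (-70, -8, 0), (-70, -1, 0), (-69, 5, -1), (-69, 10, -1)]
242 [(-69, -20, 0), (-69, -14, 0), (-68, -8, -1), (-68, -1, -1), (-69, 5, 0), (-68, 10, -1)]
244 [(-68, -20, 0), (-68, -14, 1), (-67, -8, 0), (-68, -1, 1), (-67, 5, -1), (-68, 10, 0)]
246 [(-67, -20, 1), (-66, -14, 0), (-66, -8, -1), (-66, -1, 0), (-66, 5, 0), (-66, 10, 0)]
248 [(-65, -20, 0), (-65, -14, 0), (-77, -8, 26), (-77, -1, 26), (-65, 5, -1), (-65, 10, -1)]
250 [(-64, -20, -1), (-64, -14, 0), (-77, -8, 28), (-77, -1, 29), (-63, 5, -1), (-63, 10, -1)]
252 [(-62, -20, 0), (-63, -14, 0), (-77, -8, 30), (-77, -1, 30), (-63, 5, 0), (-63, 10, 0)]
```

View pics/s7.png

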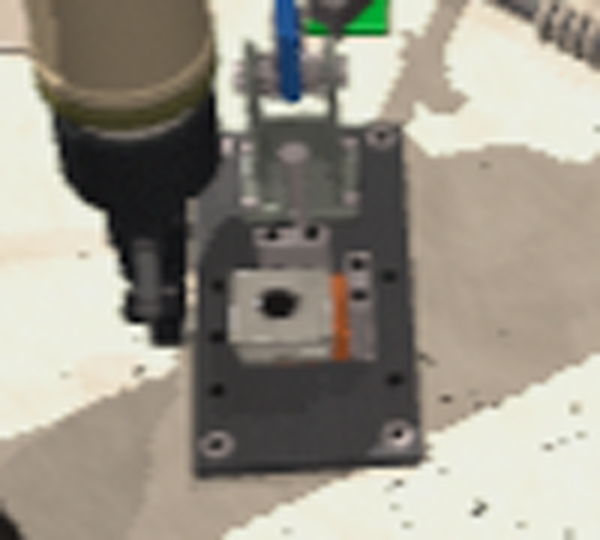

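The tip is at z about 25 and the stack at (283,312) is unmoved. Now I'll push +x.

```bash
python3 -m creep '[[0.0047,-0.0016,0,0,-1],[0.0047,-0.0016,0,0,-1],[0.0047,-0.0016,0,0,-1],[0.0038,-0.0013,0,0,-1],[0.0028,-0.001,0,0,-1],[0.0028,-0.001,0,0,-1],[0.0019,-0.0007,0,0,-1],[0,0,0,0,-1]]'; python3 -c "
from h import *
st()"; python3 -m creep '[[0.0019,-0.0007,0,0,-1],[0.0014,-0.0005,0,0,-1],[0,0,0,0,-1]]'; python3 -c "
from h import *
st()"
```

```text
t: 7.45
tool_pos: [500.5, 100.5, -4.1]
orientation: [0.166, 0.986, -0.0, -0.0]
wrist_force: [-0.5, -0.1, 0.0]
width: 0.2
t 7.45 fix [-39.6  -5. ] z -4.1 yaw-fix 0.0011 F fix [-0.4 -0.2] 0.0 w 0.2 q [-0.02  0.72 -0.42  2.22  0.86  0.37  0.07]
t: 7.75
tool_pos: [504.2, 99.4, -4.0]
orientation: [0.166, 0.986, -0.0, 0.0]
wrist_force: [-1.9, 0.6, 0.7]
width: -0.2
t 7.75 fix [-35.7  -4.9] z -4.0 yaw-fix 0.0012 F fix [-2.  -0.1] 0.7 w -0.2 q [-0.01  0.73 -0.43  2.21  0.85  0.37  0.08]
```

Contact is made: 2 N of sliding force. I'll continue to the fence.

```bash
python3 -m creep '[[0.001,-0.0003,0,0,-1],[0.001,-0.0003,0,0,-1],[0,0,0,0,-1]]'; python3 -c "
from h import *
st()"; python3 -m creep '[[0.001,-0.0003,0,0,-1],[0,0,0,0,-1]]'; python3 -c "
from h import *
st()"
```

```text
t: 8.05
tool_pos: [505.8, 99.0, -4.1]
orientation: [0.166, 0.986, 0.0, -0.0]
wrist_force: [-1.9, 1.1, 0.6]
width: -0.0
t 8.05 fix [-34.   -4.8] z -4.1 yaw-fix 0.0013 F fix [-2.2  0.4] 0.6 w -0.0 q [-0.01  0.73 -0.43  2.2   0.85  0.38  0.08]
t: 8.25
tool_pos: [505.9, 98.9, -4.1]
orientation: [0.166, 0.986, -0.0, -0.001]
wrist_force: [-6.4, 2.3, 2.5]
width: -0.3
t 8.25 fix [-33.9  -4.8] z -4.1 yaw-fix 0.002 F fix [-6.8  0.1] 2.5 w -0.3 q [-0.01  0.73 -0.43  2.2   0.85  0.38  0.09]
```

```bash
python3 -m creep '[[0.0014,-0.0005,0,0,-1],[0,0,0,0,-1]]'; python3 -c "
from h import *
st()"
```

```text
t: 8.45
tool_pos: [505.9, 98.9, -4.1]
orientation: [0.165, 0.986, 0.0, -0.002]
wrist_force: [-10.7, 4.0, 6.9]
width: -0.1
t 8.45 fix [-34.   -4.8] z -4.1 yaw-fix 0.0029 F fix [-11.4   0.3] 6.9 w -0.1 q [-0.    0.73 -0.44  2.2   0.85  0.38  0.09]
```

```bash
python3 -m creep '[[-0.0142,0.005,0,0,-1],[-0.0142,0.005,0,0,-1],[0,0,0.03,0,-1],[0,0,0.03,0,-1],[0.0028,-0.0082,0,0.143,-1],[0.0028,-0.0082,0,0.143,-1],[0.0028,-0.0082,0,0.143,-1],[0.0028,-0.0082,0,0.143,-1],[0.0028,-0.0082,0,0.143,-1],[0.0028,-0.0082,0,0.143,-1],[0.0028,-0.0082,0,0.143,-1],[0.0028,-0.0082,0,0.143,-1],[0.0028,-0.0082,0,0.143,-1],[0.0028,-0.0082,0,0.143,-1],[0.0028,-0.0082,0,0.141,-1],[0,0,0,0,-1]]'; python3 - <<'E'
from h import *
st()
s=viewer.snapshot("wrist"); crop(s,0,0,640,400,1.25,"w8.png")
E
```

```text
t: 10.05
tool_pos: [511.4, 16.2, 55.6]
orientation: [-0.58, 0.815, -0.0, -0.0]
wrist_force: [0.1, 0.1, -0.1]
width: 0.1
t 10.05 fix [ -1.5 -81.1] z 55.6 yaw-fix 1.5714 F fix [0.1 0.1] -0.1 w 0.1 q [ 0.49  0.77 -0.96  2.17  1.    0.75  1.65]
```

View pics/w8.png

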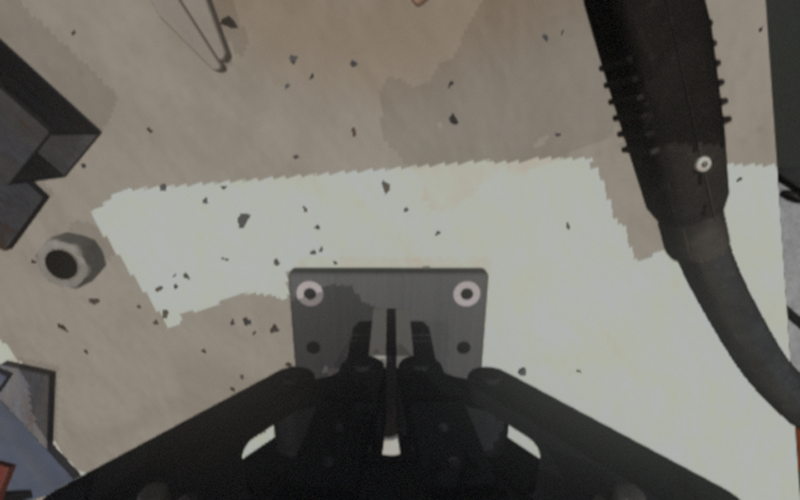

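The wrist view shows the bed's right end clear below the fingers, and the nut at (70,262) is well away. I'll lower and push +y.

```bash
python3 -m creep '[[0,0,-0.025,0,-1],[0,0,-0.025,0,-1],[0,0,-0.01,0,-1],[0,0,0,0,-1],[0.0026,0.0094,0,0,-1],[0.0033,0.0094,0,0,-1],[0.0026,0.0076,0,0,-1],[0.0013,0.0038,0,0,-1],[0.001,0.0028,0,0,-1],[0.001,0.0028,0,0,-1],[0,0,0,0,-1]]'; python3 -c "
from h import *
st()"
```

```text
t: 11.2
tool_pos: [522.4, 53.4, -4.0]
orientation: [-0.58, 0.815, -0.0, -0.0]
wrist_force: [-1.3, -0.9, 0.8]
width: 0.1
t 11.2 fix [ -3.3 -42.4] z -4.0 yaw-fix 1.572 F fix [-0.9 -1.3] 0.8 w 0.1 q [ 0.36  0.86 -0.87  2.16  1.14  0.69  1.47]
```

```bash
python3 -m creep '[[0.0008,0.0024,0,0,-1],[0.0007,0.0019,0,0,-1],[0,0,0,0,-1]]'; python3 -c "
from h import *
st()"
```

```text
t: 11.5
tool_pos: [523.9, 57.8, -4.1]
orientation: [-0.58, 0.815, -0.0, -0.0]
wrist_force: [-0.9, -3.1, 0.8]
width: 0.1
t 11.5 fix [ -3.4 -37.7] z -4.1 yaw-fix 1.572 F fix [ 0.2 -3.2] 0.8 w 0.1 q [ 0.35  0.86 -0.87  2.16  1.14  0.69  1.47]
```

```bash
python3 -m creep '[[0.0005,0.0014,0,0,-1],[0.0005,0.0014,0,0,-1],[0,0,0,0,-1]]'; python3 -c "
from h import *
st()"; python3 -m creep '[[0.0005,0.0014,0,0,-1],[0,0,0,0,-1]]'; python3 -c "
from h import *
st()"
```

```text
t: 11.8
tool_pos: [524.3, 59.1, -4.2]
orientation: [-0.579, 0.815, -0.001, -0.001]
wrist_force: [-2.0, -2.5, -0.1]
width: 0.2
t 11.8 fix [ -3.4 -36.4] z -4.2 yaw-fix 1.5712 F fix [-1. -3.] -0.1 w 0.2 q [ 0.35  0.87 -0.87  2.16  1.14  0.7   1.47]
t: 12.0
tool_pos: [525.2, 61.1, -4.2]
orientation: [-0.58, 0.815, -0.001, -0.001]
wrist_force: [-1.5, -8.2, 3.3]
width: 0.1
t 12.0 fix [ -3.3 -34.2] z -4.2 yaw-fix 1.5715 F fix [ 1.3 -8.2] 3.3 w 0.1 q [ 0.34  0.87 -0.87  2.16  1.14  0.7   1.47]
```

```bash
python3 -m creep '[[0.0004,0.0011,0,0,-1],[0,0,0,0,-1]]'; python3 -c "
from h import *
st()"; python3 -m creep '[[-0.0066,-0.0189,0,0,-1],[-0.0066,-0.0189,0,0,-1],[0,0,0.04,0,-1],[0,0,0.04,0,-1],[0,0,0,0,-1]]'; python3 - <<'E'
from h import *
st()
s=viewer.snapshot("scene"); crop(s,230,150,330,240,6,"s9.png")
s=viewer.snapshot("top"); crop(s,210,180,340,280,6,"t9.png")
E
```

```text
t: 12.2
tool_pos: [525.1, 61.1, -4.2]
orientation: [-0.579, 0.815, -0.001, -0.002]
wrist_force: [-3.0, -9.1, 5.6]
width: 0.2
t 12.2 fix [ -3.3 -34.2] z -4.2 yaw-fix 1.571 F fix [ 0.1 -9.6] 5.6 w 0.2 q [ 0.34  0.87 -0.87  2.16  1.14  0.7   1.47]
t: 12.7
tool_pos: [515.4, 27.5, 80.1]
orientation: [-0.58, 0.815, -0.001, 0.004]
wrist_force: [1.1, 0.2, -0.1]
width: 0.1
t 12.7 fix [ -1.5 -69.1] z 80.1 yaw-fix 1.5727 F fix [1.  0.5] -0.1 w 0.1 q [ 0.49  0.74 -0.99  2.15  0.94  0.77  1.68]
```

View pics/s9.png

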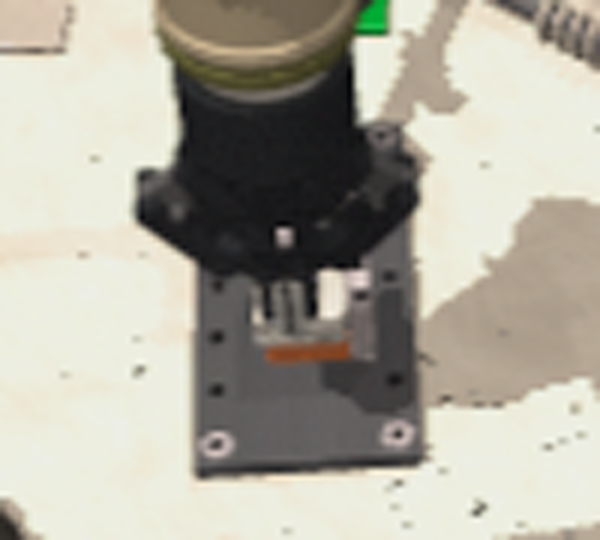

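View pics/t9.png

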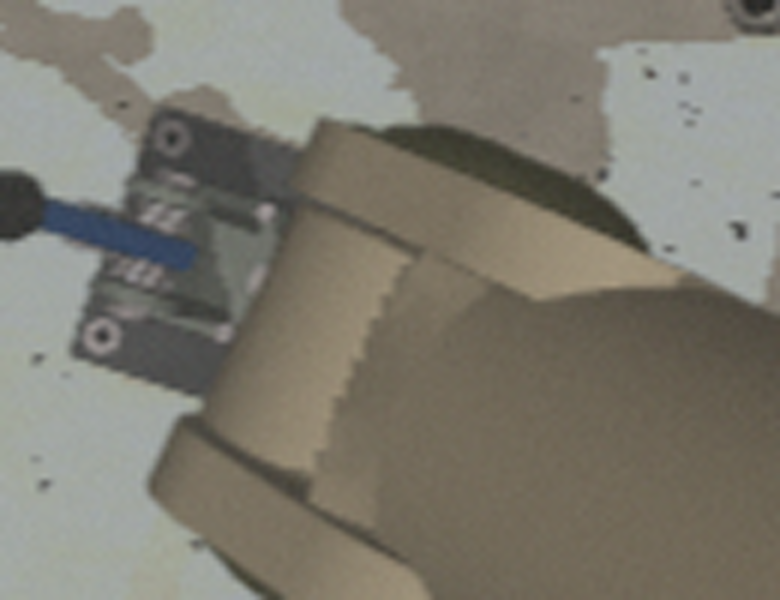

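```bash
python3 -m creep '[[-0.0032,0.0074,0,-0.143,-1],[-0.0032,0.0074,0,-0.143,-1],[-0.0032,0.0074,0,-0.143,-1],[-0.0032,0.0074,0,-0.143,-1],[-0.0032,0.0074,0,-0.143,-1],[-0.0032,0.0074,0,-0.143,-1],[-0.0032,0.0074,0,-0.143,-1],[-0.0032,0.0074,0,-0.143,-1],[-0.0032,0.0074,0,-0.143,-1],[-0.0032,0.0074,0,-0.143,-1],[-0.0032,0.0074,0,-0.141,-1],[0,0,0,0,-1]]'; python3 - <<'E'
from h import *
st()
s=viewer.snapshot("wrist"); crop(s,0,0,640,400,1.25,"w10.png")
s=viewer.snapshot("scene"); crop(s,230,150,330,240,6,"s10.png")
E
```

```text
t: 14.0
tool_pos: [476.9, 108.3, 75.2]
orientation: [0.166, 0.986, 0.0, -0.0]
wrist_force: [-0.0, 0.0, 0.2]
width: -0.1
t 14.0 fix [-64.4  -5.4] z 75.2 yaw-fix 0.0019 F fix [-0.  0.] 0.2 w -0.1 q [ 0.07  0.59 -0.58  2.22  0.67  0.51  0.2 ]
```

View pics/s10.png

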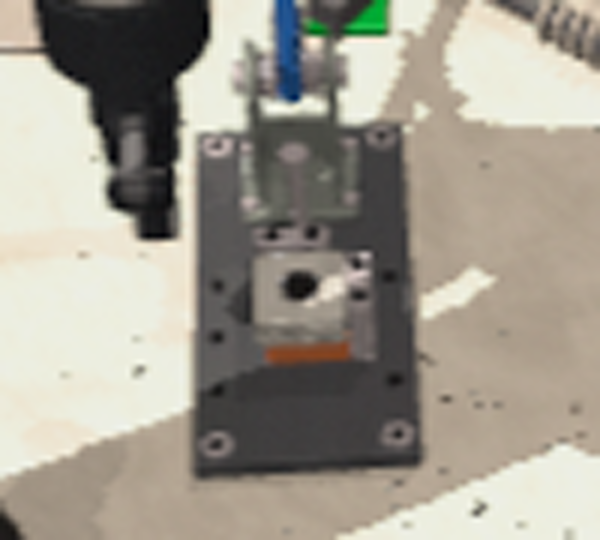

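The stack at (303,293) now sits in the corner; the copper strip at (310,352) is the block's side face. I'll tap once more in +x.

```bash
python3 -m creep '[[0,0,-0.03,0,-1],[0,0,-0.03,0,-1],[0,0,-0.019,0,-1],[0,0,0,0,-1],[0.0076,-0.0026,0,0,-1],[0.0076,-0.0026,0,0,-1],[0.0057,-0.002,0,0,-1],[0.0028,-0.001,0,0,-1],[0.0019,-0.0007,0,0,-1],[0,0,0,0,-1]]'; python3 -c "
from h import *
st()"
```

```text
t: 15.1
tool_pos: [503.5, 97.6, -2.8]
orientation: [0.166, 0.986, 0.0, 0.0]
wrist_force: [-0.1, 0.6, -0.4]
width: 0.2
t 15.1 fix [-35.8  -6.8] z -2.8 yaw-fix 0.0006 F fix [-0.3  0.5] -0.4 w 0.2 q [-0.02  0.72 -0.42  2.21  0.84  0.37  0.09]
```

```bash
python3 -m creep '[[0.0014,-0.0005,0,0,-1],[0.001,-0.0003,0,0,-1],[0,0,0,0,-1]]'; python3 -c "
from h import *
st()"
```

```text
t: 15.4
tool_pos: [505.3, 97.3, -3.0]
orientation: [0.166, 0.986, -0.0, -0.0]
wrist_force: [-1.0, -0.4, 0.3]
width: 0.2
t 15.4 fix [-33.9  -6.6] z -3.0 yaw-fix 0.0016 F fix [-0.9 -0.7] 0.3 w 0.2 q [-0.01  0.72 -0.42  2.21  0.84  0.37  0.1 ]
```

```bash
python3 -m creep '[[0.0014,-0.0005,0,0,-1],[0.0014,-0.0005,0,0,-1],[0,0,0,0,-1]]'; python3 -c "
from h import *
st()"; python3 -m creep '[[-0.0189,0.0066,0,0,-1],[-0.0142,0.005,0,0,-1],[0,0,0.045,0,-1],[0,0,0.045,0,-1],[0,0,0.045,0,-1],[0.02,-0.007,0.04,0,-1],[0.02,-0.007,0.03,0,-1],[0,0,0,0,-1]]'; python3 - <<'E'
from h import *
st()
s=viewer.snapshot("wrist"); np.savez("w11.npz",**s); crop(s,0,0,640,400,1.25,"w11.png")
E
```

```text
t: 15.7
tool_pos: [505.2, 97.1, -3.1]
orientation: [0.165, 0.986, -0.0, -0.002]
wrist_force: [-10.8, 3.9, 7.7]
width: 0.1
t 15.7 fix [-34.   -6.7] z -3.1 yaw-fix 0.0034 F fix [-11.5   0.1] 7.7 w 0.1 q [-0.01  0.73 -0.43  2.2   0.83  0.38  0.11]
t: 16.5
tool_pos: [519.5, 93.5, 205.8]
orientation: [0.168, 0.986, 0.001, 0.004]
wrist_force: [-0.2, -0.1, -1.9]
width: -0.3
t 16.5 fix [-19.2  -5.5] z 205.8 yaw-fix -0.0018 F fix [-0.1 -0.1] -1.9 w -0.3 q [ 0.28  0.46 -0.78  2.02  0.44  0.83  0.48]
```

View pics/w11.png

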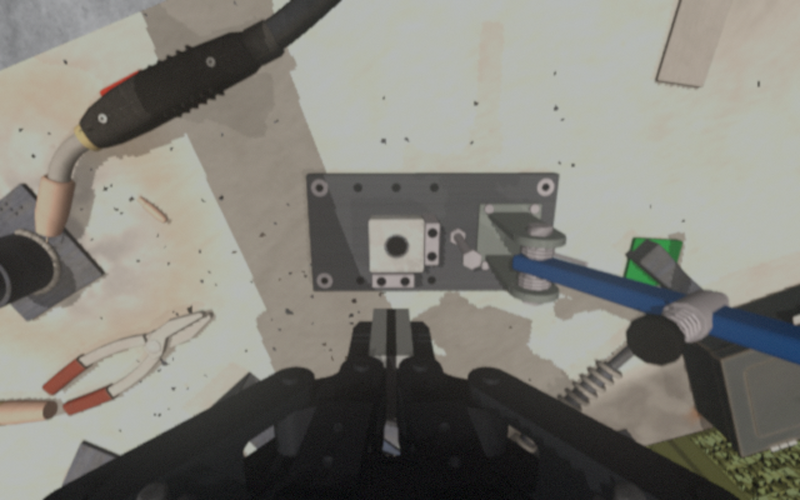

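```bash
python3 - <<'E'
from h import *
s=dict(np.load("w11.npz")); crop(s,285,165,365,235,9,"w11c.png")
# handle: dark/black cloud from top & scene
t=viewer.snapshot("top"); C=cloud(t);q=(C[...,:2]-T0)@RF
m=(C[...,2]>200)&(C[...,2]<300)&(q[...,0]>-95)&(q[...,0]<-15)&(q[...,1]>100)&(q[...,1]<300)
z=C[m][:,2]; print(m.sum(),q[m].min(0),q[m].max(0),z.max())
for a in range(-90,-10,12):
    k=m&(abs(q[...,0]-a)<6)
    if k.sum(): 
        i=C[k][:,2].argsort()[-6:]; print(a,k.sum(),"y",np.percentile(q[k][:,1],[2,50,98]),"z",np.percentile(C[k][:,2],[2,50,90]))
crop(t,130,170,260,270,6,"t11.png")
E
```

```text
169 [-60.91579162 193.31892235] [-15.1467981  212.49722421] 259.13748672447
-66 2 y [209.55304117 210.71977307 211.88650498] z [252.53496156 253.06922532 253.51444512]
-54 17 y [202.4478819  207.09912099 211.44036246] z [252.72963052 255.68387727 257.8578783 ]
-42 38 y [197.04889056 204.019528   210.41549958] z [252.07600795 255.75619879 257.93492794]
-30 62 y [195.4094814  200.64462861 211.75340012] z [245.75892142 254.85991366 256.9900204 ]
-18 50 y [193.48569816 199.87253998 210.64586872] z [246.11678481 254.94689257 258.23069023]
```

View pics/w11c.png

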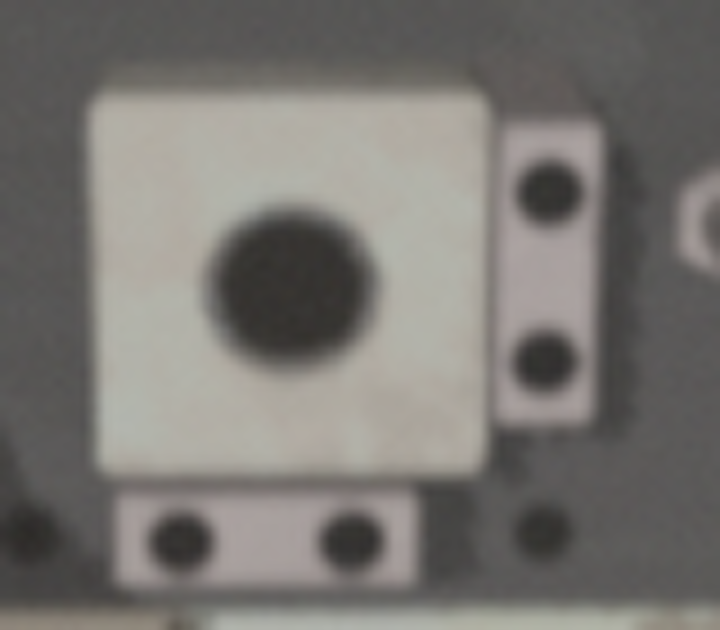

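View pics/t11.png

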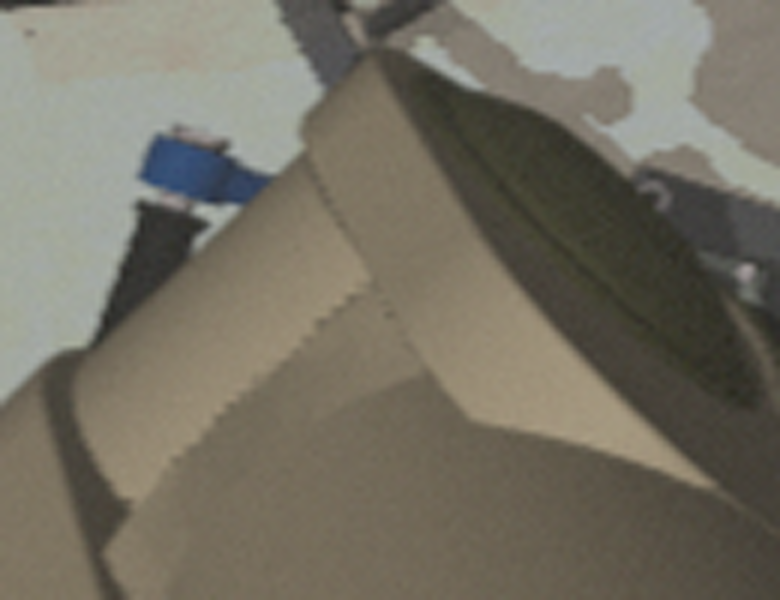

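The enlarged crop shows one square plate flush in both fences: left fence face at (497,270), far fence face at (270,488), nothing fanned out beneath. The handle measures y about 202, z about 250, giving q about 2.15, which is consistent. Now I'll go above the handle with the jaws half open.

```bash
python3 -m creep '[[0,0,0.04,0,-1],[0,0,0.04,0,-1],[0.0057,0.0345,0,0,-1],[0.0057,0.0345,0,0,-1],[0.0057,0.0345,0,0,0],[0.0057,0.0345,0,0,0],[0.0057,0.0345,0,0,0],[0.0057,0.0345,0,0,0],[0,0,0,0,0],[0,0,0,0,0]]'; python3 - <<'E'
from h import *
st()
s=viewer.snapshot("wrist"); np.savez("w12.npz",**s); crop(s,0,0,640,400,1.25,"w12.png")
C=cloud(s); q=(C[...,:2]-T0)@RF
b=bot.get_state()["tool_pos"]; f=RF.T@(b[:2]-T0)
# finger points: near face dx~-11
m=(abs(q[...,0]-(f[0]-11))<3)&(abs(q[...,1]-f[1])<45)&(C[...,2]>b[2]-10)&(C[...,2]<b[2]+80)
print("finger z-TCP min",np.percentile(C[m][:,2]-b[2],[0,1,5,50]), m.sum())
E
```

```text
t: 17.6
tool_pos: [547.9, 301.4, 280.0]
orientation: [0.165, 0.986, -0.001, -0.001]
wrist_force: [0.6, -0.7, 0.1]
width: 42.9
t 17.6 fix [-60.8 200.2] z 280.0 yaw-fix 0.0043 F fix [ 0.8 -0.5] 0.1 w 42.9 q [-0.06  0.51 -0.8   1.72  0.41  1.09  0.24]
finger z-TCP min [27.36994161 32.3477326  36.93994058 69.01981631] 3687
```

View pics/w12.png

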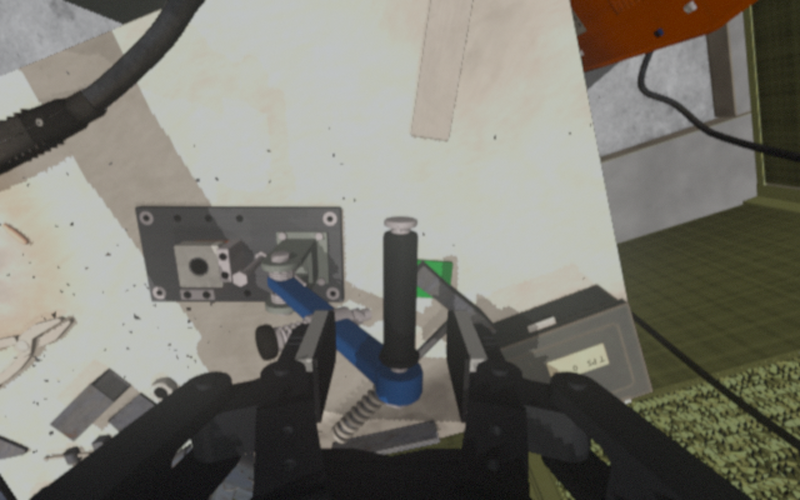

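The handle runs from (400,230) to (400,360), centred between the fingers at 325 and 460. I'll measure it precisely.

```bash
python3 - <<'E'
from h import *
s=dict(np.load("w12.npz"))
C=cloud(s); q=(C[...,:2]-T0)@RF
for v in range(176,310,8):
    r=slice(300,340); k=(C[v,r,2]>200)&(C[v,r,2]<290)
    if k.sum(): print(v,"x",np.round(np.median(q[v,r][k][:,0])),"y",np.round([q[v,r][k][:,1].min(),q[v,r][k][:,1].max()],1),"zmax",np.round(np.percentile(C[v,r][k][:,2],90),1),k.sum())
E
```

```text
176 x -93.0 y [197.6 213.1] zmax 252.6 26
184 x -88.0 y [199.5 211.7] zmax 254.0 20
192 x -84.0 y [197.  214.2] zmax 257.2 28
200 x -79.0 y [197.  214.2] zmax 257.3 28
208 x -73.0 y [197.  213.6] zmax 257.7 27
216 x -68.0 y [197.  213.6] zmax 257.5 27
224 x -63.0 y [197.  213.9] zmax 257.5 27
232 x -57.0 y [197. 214.] zmax 257.6 27
240 x -52.0 y [197.  214.2] zmax 257.3 27
248 x -46.0 y [197.  213.5] zmax 257.9 26
256 x -41.0 y [197.  213.6] zmax 257.6 26
264 x -35.0 y [197.  213.8] zmax 257.3 26
272 x -29.0 y [190.6 214. ] zmax 257.2 29
280 x -23.0 y [191.1 215.1] zmax 257.0 34
288 x -17.0 y [191.5 215.3] zmax 257.2 35
296 x -8.0 y [191.9 218.6] zmax 252.9 37
304 x -7.0 y [191.9 218.7] zmax 260.8 39
```

```bash
python3 -m creep '[[0.0081,0.0027,0,-0.004,0],[0,0,-0.03,0,0],[0,0,-0.03,0,0],[0,0,-0.015,0,0],[0,0,-0.007,0,0],[0,0,0,0,0]]'; python3 - <<'E'
from h import *
st()
s=viewer.snapshot("wrist"); crop(s,0,0,640,400,1.25,"w13.png")
E
```

```text
t: 18.25
tool_pos: [557.7, 303.0, 199.6]
orientation: [0.168, 0.986, -0.0, -0.0]
wrist_force: [0.5, -0.4, 0.2]
width: 42.6
t 18.25 fix [-52. 205.] z 199.6 yaw-fix -0.0034 F fix [ 0.6 -0.3] 0.2 w 42.6 q [-0.1   0.6  -0.75  1.79  0.49  0.95  0.17]
```

View pics/w13.png

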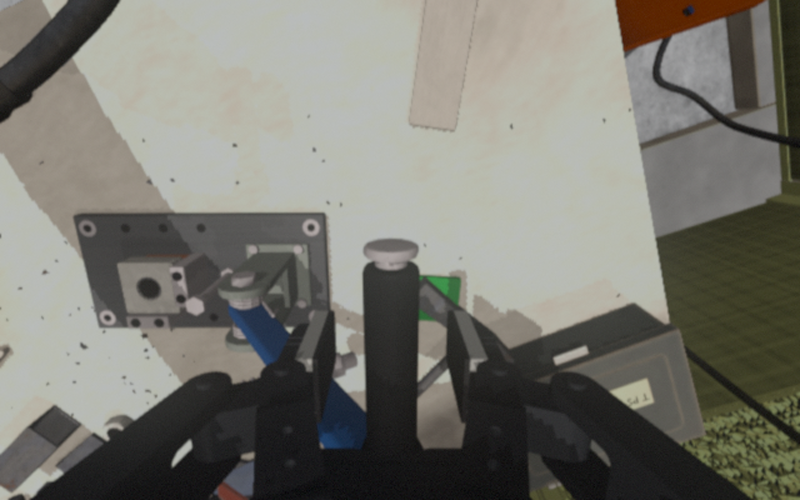

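The handle (391,350) stands between the pads. I'll close.

```bash
python3 -m creep '[[0,0,0,0,-1],[0,0,0,0,-1],[0,0,0,0,-1],[0,0,0,0,-1],[0,0,0,0,-1],[0,0,0,0,-1]]'; python3 - <<'E'
from h import *
st()
s=viewer.snapshot("wrist"); crop(s,0,0,640,400,1.25,"w14.png")
E
```

```text
t: 18.9
tool_pos: [558.2, 304.4, 200.8]
orientation: [0.168, 0.986, 0.001, 0.001]
wrist_force: [1.9, 2.2, 5.1]
width: 16.4
t 18.9 fix [-52.1 206.5] z 200.8 yaw-fix -0.0026 F fix [1.1 2.7] 5.1 w 16.4 q [-0.1   0.6  -0.75  1.79  0.49  0.95  0.17]
```

View pics/w14.png

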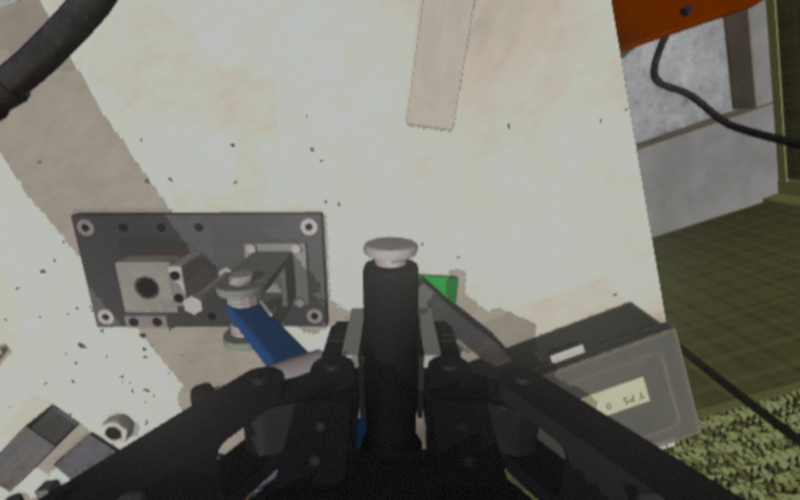

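Gripped, with width 16.4 on the 18 mm handle. Next I'll work out the arc increments.

```bash
python3 - <<'E'
from h import *
qs=np.linspace(2.175,0,31); y=100-185*np.cos(qs); z=96+185*np.sin(qs)
acc=np.zeros(3)
for i in range(30):
    d=np.array([*(RF@[0,y[i+1]-y[0]]),z[i+1]-z[0]]); r=np.round(d-acc,1); acc+=r
    print(list((r/1000).round(4))+[0,-1],end="," if i%10!=9 else "\n")
E
```

```text
[np.float64(-0.0037), np.float64(-0.0107), np.float64(0.0072), 0, -1],[np.float64(-0.0039), np.float64(-0.0111), np.float64(0.0064), 0, -1],[np.float64(-0.004), np.float64(-0.0116), np.float64(0.0055), 0, -1],[np.float64(-0.0042), np.float64(-0.0119), np.float64(0.0046), 0, -1],[np.float64(-0.0042), np.float64(-0.0121), np.float64(0.0037), 0, -1],[np.float64(-0.0043), np.float64(-0.0124), np.float64(0.0027), 0, -1],[np.float64(-0.0044), np.float64(-0.0126), np.float64(0.0018), 0, -1],[np.float64(-0.0044), np.float64(-0.0126), np.float64(0.0008), 0, -1],[np.float64(-0.0044), np.float64(-0.0127), np.float64(-0.0002), 0, -1],[np.float64(-0.0044), np.float64(-0.0126), np.float64(-0.0011), 0, -1]
[np.float64(-0.0043), np.float64(-0.0125), np.float64(-0.0021), 0, -1],[np.float64(-0.0043), np.float64(-0.0124), np.float64(-0.003), 0, -1],[np.float64(-0.0042), np.float64(-0.012), np.float64(-0.004), 0, -1],[np.float64(-0.0041), np.float64(-0.0118), np.float64(-0.0049), 0, -1],[np.float64(-0.004), np.float64(-0.0114), np.float64(-0.0058), 0, -1],[np.float64(-0.0038), np.float64(-0.011), np.flo
[... 309 characters left out ...]
loat64(-0.0028), np.float64(-0.0081), np.float64(-0.0103), 0, -1],[np.float64(-0.0025), np.float64(-0.0073), np.float64(-0.011), 0, -1],[np.float64(-0.0023), np.float64(-0.0066), np.float64(-0.0114), 0, -1],[np.float64(-0.002), np.float64(-0.0057), np.float64(-0.012), 0, -1],[np.float64(-0.0017), np.float64(-0.0049), np.float64(-0.0123), 0, -1],[np.float64(-0.0014), np.float64(-0.0041), np.float64(-0.0127), 0, -1],[np.float64(-0.0011), np.float64(-0.0032), np.float64(-0.013), 0, -1],[np.float64(-0.0008), np.float64(-0.0022), np.float64(-0.0132), 0, -1],[np.float64(-0.0005), np.float64(-0.0014), np.float64(-0.0133), 0, -1],[np.float64(-0.0002), np.float64(-0.0005), np.float64(-0.0134), 0, -1]
```

```bash
python3 -m creep '[[-0.0037,-0.0107,0.0072,0,-1],[-0.0039,-0.0111,0.0064,0,-1],[-0.004,-0.0116,0.0055,0,-1],[-0.0042,-0.0119,0.0046,0,-1],[0,0,0,0,-1]]'; python3 - <<'E'
from h import *
st()
s=viewer.snapshot("wrist"); crop(s,0,0,640,400,1.25,"w15.png")
E
```

```text
t: 19.45
tool_pos: [542.1, 258.0, 225.4]
orientation: [0.168, 0.986, 0.001, 0.001]
wrist_force: [1.1, 2.5, 9.0]
width: 16.4
t 19.45 fix [-52.  157.3] z 225.4 yaw-fix -0.0036 F fix [0.2 2.7] 9.0 w 16.4 q [-0.01  0.53 -0.78  1.84  0.45  0.95  0.24]
```

View pics/w15.png

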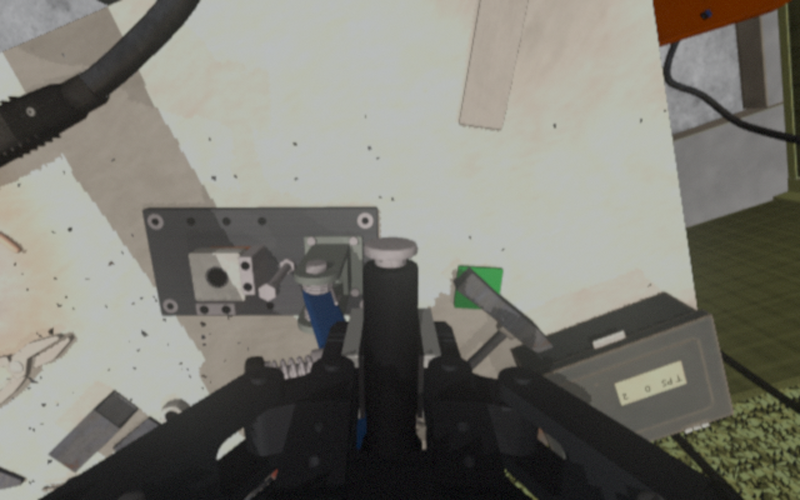

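The handle is following, still gripped at (391,320). I'll continue.

```bash
python3 -m creep '[[-0.0042,-0.0121,0.0047,0,-1],[-0.0043,-0.0124,0.0027,0,-1],[-0.0044,-0.0126,0.0018,0,-1],[-0.0044,-0.0126,0.0008,0,-1],[-0.0044,-0.0127,-0.0002,0,-1],[-0.0044,-0.0126,-0.0011,0,-1],[-0.0043,-0.0125,-0.0021,0,-1],[-0.0043,-0.0124,-0.003,0,-1],[-0.0042,-0.012,-0.004,0,-1],[-0.0041,-0.0118,-0.0049,0,-1],[0,0,0,0,-1]]'; python3 - <<'E'
from h import *
st()
E
```

```text
t: 20.6
tool_pos: [498.1, 131.7, 218.1]
orientation: [0.169, 0.986, -0.001, -0.0]
wrist_force: [1.5, -1.8, 7.3]
width: 16.2
t 20.6 fix [-52.1  23.6] z 218.1 yaw-fix -0.005 F fix [ 2.  -1.2] 7.3 w 16.2 q [ 0.23  0.44 -0.82  2.03  0.42  0.85  0.4 ]
```

```bash
python3 -m creep '[[-0.004,-0.0114,-0.0058,0.004,-1],[-0.0038,-0.011,-0.0067,0,-1],[-0.0037,-0.0105,-0.0075,0,-1],[-0.0035,-0.01,-0.0082,0,-1],[-0.0032,-0.0094,-0.0091,0,-1],[-0.0031,-0.0087,-0.0097,0,-1],[-0.0028,-0.0081,-0.0103,0,-1],[-0.0025,-0.0073,-0.011,0,-1],[-0.0023,-0.0066,-0.0114,0,-1],[0,0,0,0,-1]]'; python3 - <<'E'
from h import *
st()
E
```

```text
t: 21.6
tool_pos: [469.8, 50.3, 138.0]
orientation: [0.167, 0.986, -0.0, -0.0]
wrist_force: [2.6, -3.2, 5.6]
width: 16.4
t 21.6 fix [-52.  -62.6] z 138.0 yaw-fix -0.0001 F fix [ 3.5 -2.1] 5.6 w 16.4 q [ 0.3   0.49 -0.73  2.2   0.56  0.64  0.4 ]
```

```bash
python3 -m creep '[[-0.002,-0.0057,-0.012,0,-1],[-0.0017,-0.0049,-0.0123,0,-1],[-0.0014,-0.0041,-0.0127,0,-1],[-0.0011,-0.0032,-0.013,0,-1],[-0.0008,-0.0022,-0.0132,0,-1],[-0.0005,-0.0014,-0.0133,0,-1],[0,0,0,0,-1]]'; python3 - <<'E'
from h import *
st()
s=viewer.snapshot("scene"); crop(s,230,150,330,240,6,"s16.png")
E
```

```text
t: 22.3
tool_pos: [462.5, 29.3, 61.5]
orientation: [0.166, 0.986, -0.001, -0.0]
wrist_force: [3.8, -3.9, 6.4]
width: 16.1
t 22.3 fix [-52.  -84.8] z 61.5 yaw-fix 0.0005 F fix [ 4.8 -2.4] 6.4 w 16.1 q [ 0.21  0.6  -0.57  2.28  0.76  0.45  0.26]
```

View pics/s16.png

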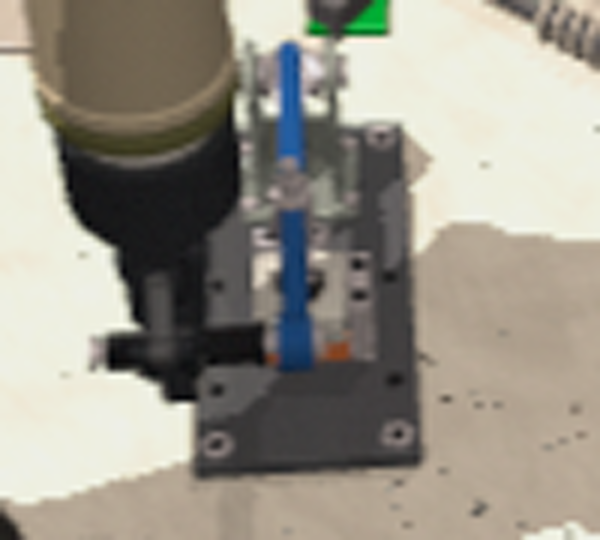

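The arm is nearly level over the stack, with the handle gripped at (185,345). I'll press down in small steps to the stop.

```bash
python3 -m creep '[[-0.0001,-0.0004,-0.005,0,-1],[0,0,-0.004,0,-1],[0,0,0,0,-1]]'; python3 -c "
from h import *
st()"; python3 -m creep '[[0,0,-0.003,0,-1],[0,0,0,0,-1]]'; python3 -c "
from h import *
st()"
```

```text
t: 22.65
tool_pos: [462.5, 29.0, 53.4]
orientation: [0.166, 0.986, -0.001, 0.0]
wrist_force: [1.3, -3.1, 7.8]
width: 16.5
t 22.65 fix [-51.9 -85.1] z 53.4 yaw-fix 0.0005 F fix [ 2.3 -2.5] 7.8 w 16.5 q [ 0.2   0.61 -0.54  2.29  0.79  0.43  0.23]
t: 22.85
tool_pos: [462.5, 28.9, 50.6]
orientation: [0.166, 0.986, -0.001, 0.0]
wrist_force: [2.0, -2.6, 8.8]
width: 16.2
t 22.85 fix [-51.9 -85.2] z 50.6 yaw-fix 0.0005 F fix [ 2.7 -1.8] 8.8 w 16.2 q [ 0.19  0.61 -0.54  2.29  0.8   0.42  0.22]
```

```bash
python3 -m creep '[[0,0,-0.002,0,-1],[0,0,0,0,-1]]'; python3 -c "
from h import *
st()"; python3 -m creep '[[0,0,-0.002,0,-1],[0,0,0,0,-1]]'; python3 -c "
from h import *
st()"
```

```text
t: 23.05
tool_pos: [462.5, 28.9, 49.3]
orientation: [0.166, 0.986, -0.001, 0.001]
wrist_force: [-0.2, -3.0, 18.7]
width: 16.2
t 23.05 fix [-51.9 -85.2] z 49.3 yaw-fix 0.0006 F fix [ 0.8 -2.9] 18.7 w 16.2 q [ 0.19  0.61 -0.53  2.29  0.8   0.42  0.22]
t: 23.25
tool_pos: [462.7, 28.8, 48.7]
orientation: [0.166, 0.986, -0.001, 0.002]
wrist_force: [-5.0, -5.4, 46.8]
width: 16.4
t 23.25 fix [-51.7 -85.2] z 48.7 yaw-fix 0.0008 F fix [-3.  -6.7] 46.8 w 16.4 q [ 0.18  0.61 -0.53  2.3   0.81  0.42  0.21]
```

The stop is reached: force jumps at z about 49.3. That is more push than needed, so I'll ease off a millimetre.

```bash
python3 -m creep '[[0,0,0.001,0,-1],[0,0,0,0,-1],[0,0,0,0,-1]]'; python3 - <<'E'
from h import *
st()
s=viewer.snapshot("scene"); crop(s,230,150,330,240,6,"s17.png")
C=cloud(s);q=(C[...,:2]-T0)@RF
h=s["img"].astype(int); blue=(h[...,2]>h[...,0]+40)&(abs(q[...,0])<20)&(q[...,1]<110)&(q[...,1]>-100)
for y in range(-80,100,30):
    k=blue&(abs(q[...,1]-y)<12)
    if k.sum(): print(y,k.sum(),np.round(np.median(C[k][:,2]),1))
w_=viewer.snapshot("wrist"); crop(w_,0,0,640,400,1.25,"w17.png")
st()
E
```

```text
t: 23.55
tool_pos: [462.6, 28.9, 49.0]
orientation: [0.166, 0.986, -0.001, 0.001]
wrist_force: [-3.1, -3.9, 31.9]
width: 16.2
t 23.55 fix [-51.8 -85.2] z 49.0 yaw-fix 0.0007 F fix [-1.7 -4.7] 31.9 w 16.2 q [ 0.18  0.61 -0.53  2.3   0.8   0.42  0.22]
-80 28 106.2
-50 27 105.3
-20 23 104.7
40 25 105.3
70 17 105.2
t 23.65 fix [-51.8 -85.2] z 49.0 yaw-fix 0.0007 F fix [-1.6 -5.8] 32.8 w 16.3 q [ 0.18  0.61 -0.53  2.3   0.8   0.42  0.22]
```

View pics/s17.png

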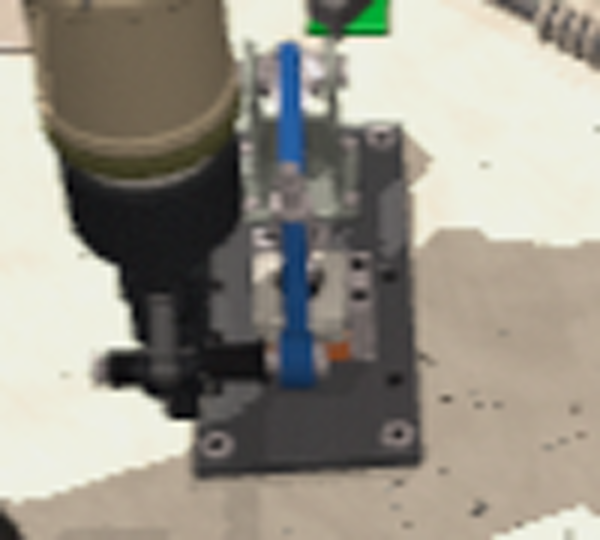

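View pics/w17.png

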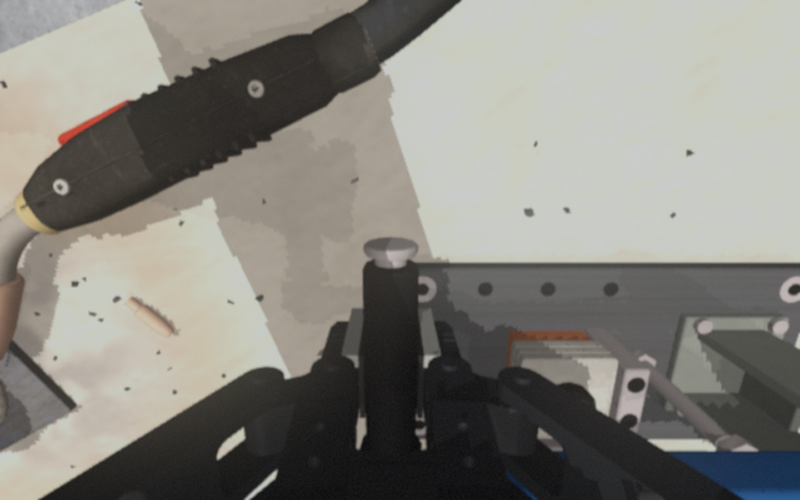

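The arm is level: its top stays at z about 105 along its length. I'll enlarge the stack's near edge at (560,355).

```bash
python3 - <<'E'
from h import *
s=viewer.snapshot("wrist"); crop(s,395,250,525,350,6,"w18.png"); st()
im=cv2.imread("pics/w18.png")
F=lambda x,y,z:np.append(RF@[x,y]+T0,z)
for z,c in((48,(0,0,255)),(42,(0,255,0)),(36,(255,0,0)),(30,(0,255,255))):
    for y in(-23,0,23):
        u,v=px(s,F(-23,y,z)); cv2.circle(im,(int((u-395+.5)*6),int((v-250+.5)*6)),3,c,-1)
cv2.imwrite("pics/w18d.png",im)
E
```

```text
t 23.7 fix [-51.8 -85.2] z 49.0 yaw-fix 0.0007 F fix [-0.2 -4.1] 32.5 w 16.5 q [ 0.18  0.61 -0.53  2.3   0.8   0.42  0.22]
```

View pics/w18.png

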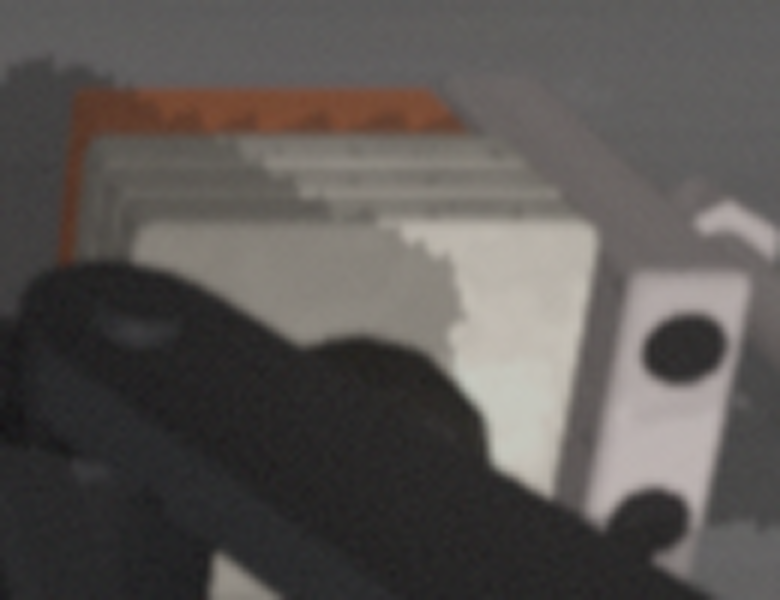

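View pics/w18d.png

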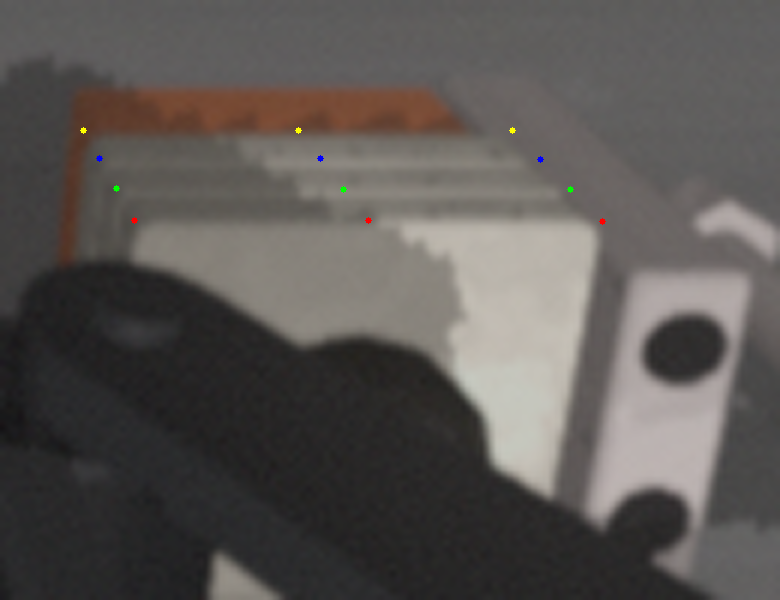

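All three near edges lie on the predicted squared positions. I'll ease the push slightly for margin, hold for a moment, then hand in.

```bash
python3 -m creep '[[0,0,0.0003,0,-1],[0,0,0,0,-1],[0,0,0,0,-1],[0,0,0,0,-1],[0,0,0,0,-1],[0,0,0,0,-1],[0,0,0,0,-1],[0,0,0,0,-1]]'; python3 -c "
from h import *
st()
print(bot.close_job())"
```

```text
t: 24.5
tool_pos: [462.6, 28.9, 49.1]
orientation: [0.166, 0.986, -0.001, 0.001]
wrist_force: [-2.6, -4.5, 27.2]
width: 16.0
t 24.5 fix [-51.8 -85.2] z 49.1 yaw-fix 0.0005 F fix [-1.  -5.1] 27.2 w 16.0 q [ 0.19  0.61 -0.53  2.3   0.8   0.42  0.22]
the job is handed in; nothing more can be done
None
```

The stack is tapped flush against both fences and the hold-down arm is down on its stop. The handle is still gripped and pressed down. I handed the job in at 24.5 s.

- **Stack:** I tapped it toward the far fence, then the left fence, then the far fence again, at about 10 N each time. In the last wrist picture, all three plates' near edges lie on the positions calculated for a squared stack, to within about a millimetre.
- **Hold-down:** I brought the handle round its arc until the force rose sharply at the stop. The top of the arm then read level along its length, at about 105 mm. At hand-in the push on the handle was about 27 N and the jaws read 16.0 mm on the 18 mm handle. I did not see the rubber foot itself; I take it to be pressing because the arm is on its stop.
- **What disagreed:** The camera showed the real fingertips about 30 mm above the reported tool point. Because of this, my first pass went just above the plates without touching them. I corrected for it afterwards.
- **Peak force:** The wrist force briefly reached 47 N, through the fingers on the handle, when it met the stop. I eased it off straight away.
- **Other parts:** No other unexpected force showed at my checks, and I kept the moves clear of the other tools and parts. I did not re-measure their positions at the end.

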